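# Fit the filter sleeves and filter crucibles to two suction flasks

### The arm

A 6-joint arm with a two-finger parallel gripper is mounted at the origin on the work surface. World frame = base frame: x ahead of the robot, y to its left, z up, the work surface at z = 0. Lengths are in m, angles in degrees, forces in N, time in s.
With the tool pointing down it reaches from about 0.35 to 0.875 m from the base axis. Payload 4.2 kg.
Tool frame: the origin (TCP) lies on the centre line of the jaws, within the pads' length; the fingertips stand 19 mm ahead of it and the grasp point (between the pads) is the TCP; x points along the fingers, y is the direction in which the jaws open and shut, and the axes are right-handed (so a half turn about x gives the same grasp; the last joint's range is limited). The gripper opens to 87 mm and grips with 3 to 60 N. Pads are 19 mm wide; open, the fingers measure 117 mm over their backs; the gripper's body (75 mm by 190 mm) begins 51 mm behind the grasp point.
Start: joints at [85.749, 22.042, 0.453, 0, -68.411, -14.817], TCP at [0.204, 0.591, 0.242] pointing down, gripper open.
Joint ranges: [-179.83, 179.83], [-69.29, 118.12], [-61.27, 80.66], [-181.25, 117.63], [-171.15, -9.14], [-177.46, 177.46]. Speed limits (degrees/s): [159.86, 159.86, 180, 180, 180, 180].

### API

Orientations are given as a 3x3 rotation matrix whose columns are the frame's x, y, z axes.
In Python, from station import r, viewer, job, spotter gives the robot as it stands.
- The arm moves only by the tool play_rows, never from a script. Its argument "commands" is a list of rows, each an object of numbers: "fingers": the gripper command: -1 is fully open, 1 is shut, values between are in proportion; "tx", "ty", "tz": the shift along the tool's x, y, z normalised to -1 to 1, where 1 is 750 mm; "ax", "ay", "az": the turn, a rotation vector about the tool's x, y, z normalised to -1 to 1, where 1 is pi rad. In form: [{"fingers": .., "tx": .., "ty": .., "tz": .., "ax": .., "ay": .., "az": ..}, ...]. A call has 1 to 5 rows; each row is the pose to reach, as a shift and turn from the pose commanded when the call began, along the tool's axes at that moment, turning the shorter way round; what a row does not reach only later rows make up. A row lasts 1/12 s, in which the tool goes at most 41.7 mm and 7.16 degrees, less where a joint would pass 70% of its speed; a pose out of reach is approached as far as the arm can. A call with a number of a shift or a turn outside -1 to 1 is refused whole. A call with a gripper value outside its range is refused whole. The fingers move at their own pace and stop on an object; the grip force is fixed at half the most. Time passes only in rows, so rows that repeat a pose let the fingers close. It gives the time, the measured TCP pose, the force and the opening at its end, in the units of the state.
- r.sense(): the state, without advancing time (a new reading comes with each control period).
- viewer.capture(name): name is "scene" or "top" or "wrist"; returns a dict with "image" (400x640x3 uint8, red, green, blue), "fx", "fy", "cx", "cy" (pixels), "dist" ([k1, k2, p1, p2, k3] as OpenCV has them; the pictures are not rectified), "R" (3x3) and "t" (3): a world point X has camera coordinates R X + t; the wrist camera has in their place "mount" (4x4, takes a point from camera to tool coordinates, whose origin is the TCP and whose axes are the tool frame's). Camera axes: x right, y down, z forward; pixel columns grow to the right and rows downward; lengths in m; the calibration is good to about 2 mm. A picture is of the moment at which its call begins: read the wrist's pose just before it. There is no depth.
- job.finish_job(): hands the job in, once; it reports no verdict.
Trained networks look in a picture, given as the dict that the camera call returned (one of the last four; its "shot" number tells which), for a name from the list of things; names that differ only in an ending like _2 or _b are one class to them, and where a whole thing is asked for, a point or a joint stands for the part that bears it (a point fixed in the world has none). Each returns a list of dicts, best first, with "score" (0 to 1); they miss things now and then, are a little off and sometimes report something else, mostly with a low value. They report only what shows in the picture. A call takes as long as a camera call. They do not tell look-alikes from the thing itself.
- spotter.find_in(name, picture): "uv" ([column, row] in pixels, amid what is visible of it).
- spotter.silhouettes(name, picture): "region" (400x640 bool, what is visible of it) and "uv" ([column, row] in pixels, amid what is visible of it).
The state is a dict: "time_s": time; "joints": joint angles; "joint_velocities": joint speeds; "effort": joint torques, N m; "tcp_pos": TCP position; "ee_rot": TCP orientation; "wrist_force": force on the tool from outside, world axes, zero at the start; "moment": the same for the moment, N m; "gripper_width": opening from 0.0 (shut) to 1.0 (fully open).
Only numpy, scipy, OpenCV 4.12 (cv2) and the standard library are available. Lean on these libraries where they do the work, as an engineer would, in place of code of your own. Each camera call takes 0.05 s, during which the arm holds its last target. There are 200 camera calls.

### The job

Make both filter flasks ready for suction filtration: put each open rubber sleeve (not the solid stopper), narrow end down, into the flask neck it fits, and then stand the matching pierced-bottom filter crucible upright in its sleeve, large with large and small with small. Lower each part in gently so that it sits straight and loose under its own weight; do not press it tight or drop it. Leave the stopper, the covered crucible, the weighing bottle and the beaker where they are.

Things in the scene. Friction and masses are not known exactly. Their poses are not given: they have to be found in the camera images.
- large_flask: larger glass filter flask, fixed: cone-shaped, 170 mm tall, 118 mm across at its black foot ring; hose side arm reaching up to 57 mm from the axis, 46 mm below the mouth, any direction. Open neck 49 mm across inside at the mouth, funnelling to 41 mm over the top 11 mm; lip 3 mm thick. Origin: centre of its underside, on the bench; z up the neck's axis (mouth at z = 170 mm)
- small_flask: smaller glass filter flask, fixed: cone-shaped, 135 mm tall, 98 mm across at its black foot ring; hose side arm reaching up to 57 mm from the axis, 46 mm below the mouth, any direction. Open neck 37 mm across inside at the mouth, funnelling to 29 mm over the top 11 mm; lip 3 mm thick. Origin: centre of its underside, on the bench; z up the neck's axis (mouth at z = 135 mm)
- large_sleeve: larger black rubber sleeve: hollow cone open at both ends, narrow end down, 43 mm tall; outside 34 mm wide at the bottom, 55 at 29 mm up, then a straight collar 56 mm wide to the top (grip there); bore 24 mm at the bottom, 47 at the mouth. Origin: centre of its underside; z up its axis. Resting in the larger flask, its origin is 149 mm above the flask's (21 mm below the mouth)
- small_sleeve: smaller black rubber sleeve: hollow cone open at both ends, narrow end down, 41 mm tall; outside 24 mm wide at the bottom, 42 at 24 mm up, then a straight collar 43 mm wide to the top (grip there); bore 16 mm at the bottom, 35 at the mouth. Origin: centre of its underside; z up its axis. Resting in the smaller flask, its origin is 117 mm above the flask's (18 mm below the mouth)
- large_crucible: larger white porcelain filter crucible: upright open cup, bottom pierced with small dark holes, 55 mm tall; outside 30 mm wide at the bottom, 43 at 18 mm up, 48 at the rim. Origin: centre of its underside; z up. Resting in its sleeve, its origin is 8 mm above the sleeve's (157 above the flask's) and its top 20 mm stand above the collar: grip there
- small_crucible: smaller white porcelain filter crucible: upright open cup, bottom pierced with small dark holes, 50 mm tall; outside 22 mm wide at the bottom, 31 at 13 mm up, 35 at the rim. Origin: centre of its underside; z up. Resting in its sleeve, its origin is 8 mm above the sleeve's (125 above the flask's) and its top 18 mm stand above the collar: grip there
- stopper: bystander: a solid black rubber stopper (no bore), 36 mm across below, 46 mm above, 38 mm tall. Origin: centre of its underside
- covered_crucible: bystander: a white porcelain crucible closed by its lid with a small loop, 47 mm across, 50 mm tall. Origin: centre of its underside
- weighing_bottle: bystander: a glass weighing bottle with a knobbed lid and some white solid inside, 42 mm across, 60 mm tall. Origin: centre of its underside
- beaker: bystander: a small empty glass beaker, 42 mm across, 60 mm tall. Origin: centre of its underside
There are look-alikes about, which are no part of the job. What is shaped like the large_crucible but orange is not meant.

How it is judged (in metres and radians):
At the end, for the whole second after the job is handed in: Each sleeve in its own flask and each crucible in its own sleeve (large with large, small with small): within 6 mm of the flask's axis, 6 mm of the stated resting heights, tilted under 10 degrees, released and at rest (horizontal distance between each of large_sleeve, large_crucible and large_flask below 0.006 m and z of large_sleeve in the frame of large_flask between 0.1432 and 0.1552 m and angle between each of large_sleeve, small_sleeve, large_crucible, small_crucible's own z axis and vertical below 0.17 rad and linear speed of each of large_sleeve, small_sleeve, large_crucible, small_crucible below 0.02 m/s and angular speed of each of large_sleeve, small_sleeve, large_crucible, small_crucible below 0.3 rad/s and horizontal distance between each of small_sleeve, small_crucible and small_flask below 0.006 m and z of small_sleeve in the frame of small_flask between 0.1114 and 0.1234 m and z of large_crucible in the frame of large_flask between 0.1512 and 0.1632 m and z of small_crucible in the frame of small_flask between 0.1194 and 0.1314 m); the robot touches nothing.
It fails at once if a sleeve is pressed tight in a neck, or a crucible in a sleeve (over 50 N between them) (contact force between any of large_sleeve, small_sleeve and large_flask above 50 N or contact force between any of large_sleeve, small_sleeve and small_flask above 50 N or contact force between any of large_crucible, small_crucible and large_sleeve above 50 N or contact force between any of large_crucible, small_crucible and small_sleeve above 50 N).
It fails at once if a sleeve or filter crucible is dropped (falls free faster than 0.6 m/s, that is from about 18 mm) ((linear speed of large_sleeve above 0.6 m/s and contact force between large_sleeve and the fingers below 0.05 N) or (linear speed of small_sleeve above 0.6 m/s and contact force between small_sleeve and the fingers below 0.05 N) or (linear speed of large_crucible above 0.6 m/s and contact force between large_crucible and the fingers below 0.05 N) or (linear speed of small_crucible above 0.6 m/s and contact force between small_crucible and the fingers below 0.05 N)).
It fails at once if a bystander (stopper, covered crucible, weighing bottle, beaker) is moved by more than 30 mm (distance of any of stopper, covered_crucible, weighing_bottle, beaker from where it was at the start of the episode above 0.03 m).
It also fails if it takes over 115 s, if anything falls off the work surface, if the arm or the gripper's body presses on something with over 40 N, if the wrist force passes 120 N, or if a joint passes its speed limit or range.

## Working session

There is one attempt and no reset: what is moved stays moved. The work goes in short steps, Python scripts to look and compute and a tool call to move; the robot and the scene stay as the last step left them, time stands still between calls to the robot, and variables do not carry over. Pictures are saved under pics/ and viewed, about 12 in all and at most 16, crops included, and the job is handed in when it is done.

Besides the shell and the picture viewer there is one more tool, called after ">>>" by a JSON object that holds its "fn" and its "kwargs". play_rows: Moves the arm, as the interface text tells. Its arguments: {"type":"object","properties":{"commands":{"type":"array"}},"required":["commands"]}

```bash
mkdir -p pics; ls; cat > h.py <<'E'
import numpy as np,cv2
from station import r,viewer,job,spotter
def cam(p,s=None):
    K=np.array([[p['fx'],0,p['cx']],[0,p['fy'],p['cy']],[0,0,1.]])
    if 'mount' in p and 'R' not in p:
        M=np.array(p['mount']);Rt=np.array(s['ee_rot']);tp=np.array(s['tcp_pos'])
        Rc=Rt@M[:3,:3];c=Rt@M[:3,3]+tp
        R=Rc.T;t=-R@c
    else: R=np.array(p['R']);t=np.array(p['t'])
    return K,np.array(p['dist'],float),R,t
def at_z(p,uv,z,s=None):
    K,d,R,t=cam(p,s)
    q=cv2.undistortPoints(np.array(uv,float).reshape(1,1,2),K,d).ravel()
    D=R.T@np.array([q[0],q[1],1]);C=-R.T@t
    return C+D*(z-C[2])/D[2]
def proj(p,X,s=None):
    K,d,R,t=cam(p,s)
    return cv2.projectPoints(np.array(X,float).reshape(-1,3),cv2.Rodrigues(R)[0],t,K,d)[0].reshape(-1,2)
def save(p,n): cv2.imwrite('pics/'+n,p['image'][:,:,::-1])
names='large_flask small_flask large_sleeve small_sleeve large_crucible small_crucible stopper covered_crucible weighing_bottle beaker'.split()
E
python3 - <<'E'
from h import *
s=r.sense();print({k:np.round(v,3).tolist() for k,v in s.items()})
for c in ['scene','top']:
    p=viewer.capture(c);save(p,c+'0.png')
    K,d,R,t=cam(p);print(c,'cam at',-R.T@t,p['fx'])
    for n in names:
        print(n,[(np.round(f['uv']).tolist(),round(f['score'],2),np.round(at_z(p,f['uv'],.03)[:2],3).tolist()) for f in spotter.find_in(n,p)[:4]])
E
```

```text
pics
{'time_s': 0.0, 'joints': [85.75, 22.091, 0.38, -0.027, -68.409, -14.815], 'joint_velocities': [0.097, -0.022, -0.081, -0.057, -0.015, 0.044], 'effort': [-0.001, -39.067, 18.741, 4.22, 0.011, -0.0], 'tcp_pos': [0.204, 0.59, 0.24], 'ee_rot': [[-0.001, -0.327, -0.945], [-0.002, -0.945, 0.327], [-1.0, 0.002, -0.0]], 'wrist_force': [-0.22, -0.354, 0.332], 'moment': [0.06, 0.007, 0.028], 'gripper_width': 1.003}
scene cam at [1.34043751 0.05139802 0.57190197] 428.58379792937797
large_flask [([241.0, 248.0], 0.81, [0.655, -0.201])]
small_flask [([427.0, 255.0], 0.63, [0.653, 0.177])]
large_sleeve [([429.0, 199.0], 0.61, [0.432, 0.205])]
small_sleeve [([261.0, 193.0], 0.85, [0.433, -0.21])]
large_crucible [([178.0, 197.0], 0.89, [0.464, -0.416]), ([217.0, 190.0], 0.8, [0.425, -0.328]), ([195.0, 180.0], 0.73, [0.376, -0.405]), ([236.0, 175.0], 0.65, [0.338, -0.301])]
small_crucible [([392.0, 198.0], 0.69, [0.434, 0.116])]
stopper []
covered_crucible [([301.0, 200.0], 0.72, [0.46, -0.104])]
weighing_bottle [([344.0, 239.0], 0.95, [0.61, 0.01])]
beaker [([485.0, 198.0], 0.88, [0.421, 0.341])]
top cam at [ 0.38403792 -0.04036105  1.42434031] 499.69361696480644
large_flask [([371.0, 144.0], 0.66, [0.678, -0.191])]
small_flask [([243.0, 160.0], 0.9, [0.637, 0.174])]
large_sleeve [([227.0, 231.0], 0.65, [0.436, 0.217]), ([419.0, 220.0], 0.55, [0.459, -0.32])]
small_sleeve [([378.0, 230.0], 0.68, [0.432, -0.205])]
large_crucible [([408.0, 195.0], 0.78, [0.532, -0.29]), ([415.0, 265.0], 0.77, [0.335, -0.304]), ([456.0, 216.0], 0.73, [0.47, -0.423]), ([453.0, 247.0], 0.5, [0.384, -0.412])]
small_crucible [([260.0, 236.0], 0.59, [0.422, 0.125])]
stopper [([300.0, 234.0], 0.76, [0.425, 0.013])]
covered_crucible [([342.0, 223.0], 0.5, [0.454, -0.103])]
weighing_bottle [([303.0, 171.0], 0.54, [0.603, 0.005])]
beaker [([184.0, 232.0], 0.49, [0.434, 0.337])]
```

View pics/scene0.png

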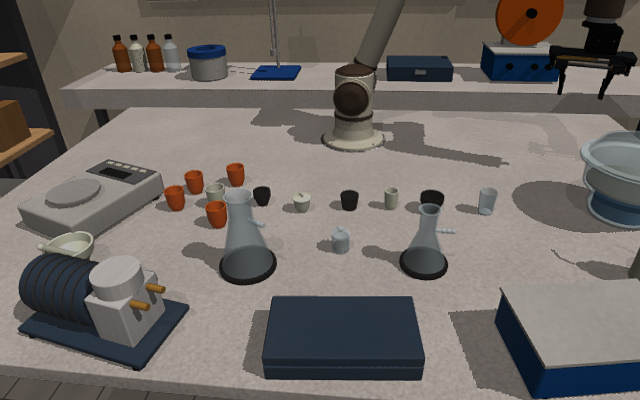

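View pics/top0.png

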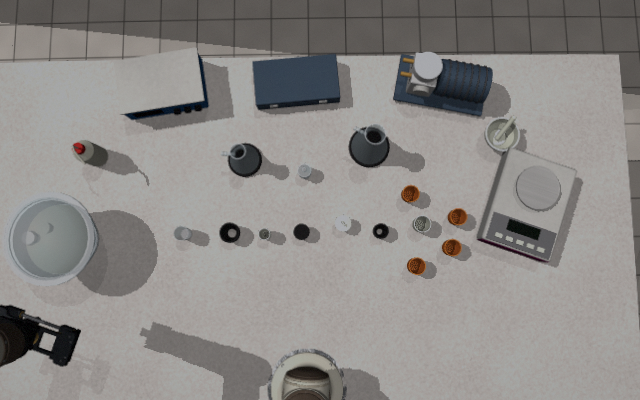

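The scene picture shows the large flask at (245,240) and the small flask at (427,245). The large sleeve is at (430,200), the small sleeve at (261,195), the small crucible at (391,198) and the stopper at (349,200). The top picture shows the white pierced large crucible at (421,224), with four orange look-alikes around it. Next I'll fit positions from the silhouettes.

```bash
cat >> h.py <<'E'
from scipy.optimize import minimize
prof={'large_flask':[(0,59),(8,59),(110,24),(160,24),(170,27.5)],'small_flask':[(0,49),(8,49),(85,18),(125,18),(135,21.5)],
'large_sleeve':[(0,17),(29,27.5),(29.1,28),(43,28)],'small_sleeve':[(0,12),(24,21),(24.1,21.5),(41,21.5)],
'large_crucible':[(0,15),(18,21.5),(55,24)],'small_crucible':[(0,11),(13,15.5),(50,17.5)],
'stopper':[(0,18),(38,23)],'covered_crucible':[(0,15),(15,22),(38,23.5),(50,5)],'weighing_bottle':[(0,21),(45,21),(60,8)],'beaker':[(0,21),(60,21)]}
th=np.linspace(0,2*np.pi,48)
def mask(p,name,x,y,z0=0,s=None,k=4):
    m=np.zeros((400*k,640*k),np.uint8)
    rings=[proj(p,np.c_[x+q*np.cos(th)/1e3,y+q*np.sin(th)/1e3,0*th+z0+z/1e3],s) for z,q in prof[name]]
    for a,b in zip(rings,rings[1:]):
        cv2.fillConvexPoly(m,cv2.convexHull(np.round((np.r_[a,b]+.5)*k).astype(np.int32)),1)
    return cv2.resize(m.astype(np.float32),(640,400),interpolation=cv2.INTER_AREA)
def fit(views,name,xy,z0=0):
    # views: list of (picture, region, state)
    def f(v):
        c=0
        for p,g,s in views:
            m=mask(p,name,v[0],v[1],z0,s);g=g.astype(np.float32)
            c+=1-np.minimum(m,g).sum()/np.maximum(m,g).sum()
        return c/len(views)
    o=minimize(f,xy,method='Nelder-Mead',options=dict(initial_simplex=[xy,(xy[0]+.008,xy[1]),(xy[0],xy[1]+.008)],xatol=2e-4,fatol=1e-4,maxiter=60))
    return o.x,o.fun
E
python3 - <<'E'
from h import *
P=[viewer.capture('scene'),viewer.capture('top')]
w=viewer.capture('wrist');print(np.round(w['mount'],3).tolist(),w['fx'])
g0={'large_flask':(.675,-.2),'small_flask':(.645,.175),'large_sleeve':(.436,.215),'small_sleeve':(.433,-.205),'large_crucible':(.45,-.325),'small_crucible':(.43,.12),'stopper':(.425,.013),'covered_crucible':(.455,-.103),'weighing_bottle':(.605,.007),'beaker':(.43,.337)}
for n,xy in g0.items():
    V=[]
    for p in P:
        u=proj(p,[*xy,.03])[0]
        c=[q for q in spotter.silhouettes(n,p) if np.linalg.norm(np.array(q['uv'])-u)<18]
        if c: V.append((p,c[0]['region'],None))
    out=[]
    for v in [V]+[[q] for q in V]:
        if v: x,f=fit(v,n,xy);out.append((np.round(x,4).tolist(),round(f,2)))
    print(n,out)
E
```

```text
[[0.001, -0.271, 0.963, -0.143], [1.0, -0.001, -0.001, 0.0], [0.001, 0.963, 0.271, -0.074], [0.0, 0.0, 0.0, 1.0]] 295.94795123152056
large_flask [([0.6761, -0.1854], np.float64(0.05)), ([0.674, -0.1859], np.float64(0.05)), ([0.6771, -0.1847], np.float64(0.05))]
small_flask [([0.6436, 0.1746], np.float64(0.1)), ([0.6428, 0.1737], np.float64(0.1)), ([0.6444, 0.1763], np.float64(0.08))]
large_sleeve [([0.4336, 0.2106], np.float64(0.3)), ([0.4272, 0.2113], np.float64(0.43)), ([0.4339, 0.2106], np.float64(0.16))]
small_sleeve [([0.4324, -0.2093], np.float64(0.15)), ([0.4303, -0.2098], np.float64(0.12)), ([0.4323, -0.2089], np.float64(0.18))]
large_crucible [([0.4511, -0.3217], np.float64(0.21)), ([0.4521, -0.3227], np.float64(0.35)), ([0.4509, -0.3217], np.float64(0.05))]
small_crucible [([0.4276, 0.1142], np.float64(0.11)), ([0.4274, 0.1143], np.float64(0.05)), ([0.4284, 0.1135], np.float64(0.18))]
stopper [([0.4318, 0.0103], np.float64(0.16)), ([0.4318, 0.0103], np.float64(0.16))]
covered_crucible [([0.4548, -0.1049], np.float64(0.14)), ([0.4526, -0.1057], np.float64(0.16)), ([0.4548, -0.1034], np.float64(0.12))]
weighing_bottle [([0.6055, 0.0016], np.float64(0.16)), ([0.604, 0.001], np.float64(0.13)), ([0.6037, 0.0018], np.float64(0.18))]
beaker [([0.4318, 0.3416], np.float64(0.17)), ([0.4304, 0.3418], np.float64(0.1)), ([0.4322, 0.3424], np.float64(0.23))]
```

Positions agree to 1–2 mm between the two cameras. I'll move toward the large sleeve and turn the jaws along world x (tool y = −x, tool z = +y).

>>> {"fn": "play_rows", "kwargs": {"commands": [{"fingers": -1,"tx": 0,"ty": 0.178,"tz": -0.213,"ax": 0.197,"ay": 0,"az": 0},{"fingers": -1,"tx": 0,"ty": 0.178,"tz": -0.213,"ax": 0.197,"ay": 0,"az": 0},{"fingers": -1,"tx": 0,"ty": 0.178,"tz": -0.213,"ax": 0.197,"ay": 0,"az": 0},{"fingers": -1,"tx": 0,"ty": 0.178,"tz": -0.213,"ax": 0.197,"ay": 0,"az": 0},{"fingers": -1,"tx": 0,"ty": 0.178,"tz": -0.213,"ax": 0.197,"ay": 0,"az": 0}]}}

```text
time_s: 2.67
tcp_pos: [0.3121, 0.4106, 0.2417]
ee_rot: [[0.0, -0.817, -0.576], [0.0, -0.576, 0.817], [-1.0, -0.0, 0.0]]
wrist_force: [1.5, -0.2, 0.0]
gripper_width: 0.999
```

```bash
cat >> h.py <<'E'
def plan(x,y,z,yaw=180.,s=None):
    s=s or r.sense();R=np.array(s['ee_rot'])
    a=np.radians(yaw);Y=np.array([np.cos(a),np.sin(a),0]);X=np.array([0,0,-1.]);T=np.c_[X,Y,np.cross(X,Y)]
    from scipy.spatial.transform import Rotation as Ro
    d=np.array([x,y,z])-s['tcp_pos'];w=Ro.from_matrix(R.T@T).as_rotvec()/np.pi
    print('t=%.1f'%s['time_s'],'tcp',np.round(s['tcp_pos'],4),'w',round(s['gripper_width'],3),'F',np.round(s['wrist_force'],1),'dist',np.round(np.linalg.norm(d),3))
    print('  txyz',np.round(R.T@d/.75,4),'axyz',np.round(w,4))
E
python3 -c "
from h import *
plan(.434,.211,.2)"
```

```text
t=2.7 tcp [0.3121 0.4106 0.2417] w 0.999 F [ 1.5 -0.2  0. ] dist 0.238
  txyz [ 0.0556  0.0204 -0.3112] axyz [1.954e-01 1.000e-04 1.000e-04]
```

>>> {"fn": "play_rows", "kwargs": {"commands": [{"fingers": -1,"tx": 0.0486,"ty": 0.0178,"tz": -0.2722,"ax": 0.1954,"ay": 0,"az": 0},{"fingers": -1,"tx": 0.0486,"ty": 0.0178,"tz": -0.2722,"ax": 0.1954,"ay": 0,"az": 0},{"fingers": -1,"tx": 0.0486,"ty": 0.0178,"tz": -0.2722,"ax": 0.1954,"ay": 0,"az": 0},{"fingers": -1,"tx": 0.0486,"ty": 0.0178,"tz": -0.2722,"ax": 0.1954,"ay": 0,"az": 0},{"fingers": -1,"tx": 0.0486,"ty": 0.0178,"tz": -0.2722,"ax": 0.1954,"ay": 0,"az": 0}]}}

```text
time_s: 3.08
tcp_pos: [0.4198, 0.2365, 0.2053]
ee_rot: [[0.001, -1.0, 0.0], [0.001, 0.0, 1.0], [-1.0, -0.001, 0.001]]
wrist_force: [1.1, 0.2, 0.3]
gripper_width: 0.998
```

>>> {"fn": "play_rows", "kwargs": {"commands": [{"fingers": -1,"tx": 0.007,"ty": -0.0203,"tz": -0.0333,"ax": 0,"ay": 0,"az": 0},{"fingers": -1,"tx": 0.007,"ty": -0.0203,"tz": -0.0333,"ax": 0,"ay": 0,"az": 0}]}}

```text
time_s: 3.25
tcp_pos: [0.4354, 0.2093, 0.1988]
ee_rot: [[-0.002, -1.0, 0.001], [-0.002, 0.001, 1.0], [-1.0, 0.002, -0.002]]
wrist_force: [0.3, -0.6, 0.4]
gripper_width: 1.0
```

```bash
cat >> h.py <<'E'
def wfit(n,xy,z0=0,fn=None,rad=40,show=True):
    s=r.sense();p=viewer.capture('wrist');u=proj(p,[*xy,z0+.03],s)[0]
    if fn: save(p,fn)
    c=[q for q in spotter.silhouettes(n,p) if np.linalg.norm(np.array(q['uv'])-u)<rad]
    if not c: print(n,'not seen near',u);return
    x,f=fit([(p,c[0]['region'],s)],n,xy,z0);print(n,np.round(x,4),'cost',round(f,3),'score',round(c[0]['score'],2));return x
E
python3 -c "
from h import *
wfit('large_sleeve',(.434,.211),fn='w1.png')
wfit('small_crucible',(.428,.114))
wfit('beaker',(.432,.3416))
plan(.434,.211,.04)"
```

```text
large_sleeve [0.4334 0.2087] cost 0.145 score 0.8
small_crucible [0.4279 0.1114] cost 0.046 score 0.69
beaker [0.4328 0.3412] cost 0.5 score 0.79
t=3.5 tcp [0.4343 0.2145 0.2002] w 0.999 F [-0.9  0.5 -0.3] dist 0.16
  txyz [ 0.2136  0.0006 -0.0048] axyz [0.0022 0.0002 0.0002]
```

View pics/w1.png

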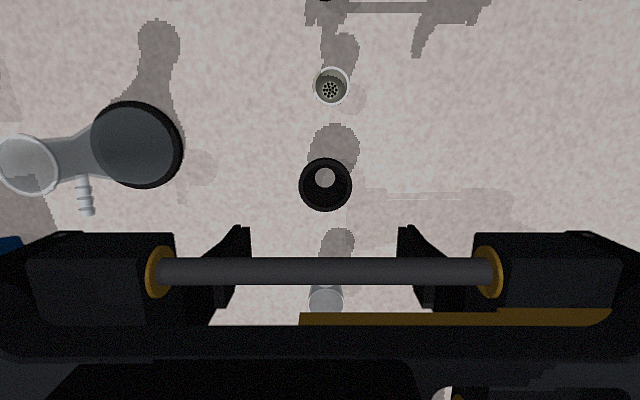

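The wrist view shows the upright large sleeve at (326,185) and the pierced small crucible at (331,85). TCP readings are noisy by a few mm, so I'll refit using the commanded pose instead.

```bash
cat >> h.py <<'E'
def cmd(x,y,z,yaw=180.):
    a=np.radians(yaw);Y=np.array([np.cos(a),np.sin(a),0]);X=np.array([0,0,-1.])
    return {'tcp_pos':np.array([x,y,z]),'ee_rot':np.c_[X,Y,np.cross(X,Y)]}
def wf(n,xy,c,z0=0,fn=None,rad=40):
    s=cmd(*c);p=viewer.capture('wrist');u=proj(p,[*xy,z0+.03],s)[0]
    if fn: save(p,fn)
    c=[q for q in spotter.silhouettes(n,p) if np.linalg.norm(np.array(q['uv'])-u)<rad]
    if not c: print(n,'not seen near',u);return
    x,f=fit([(p,c[0]['region'],s)],n,xy,z0);print(n,np.round(x,4),'cost',round(f,3),'score',round(c[0]['score'],2));return x
E
python3 -c "
from h import *
S=[];
for i in range(4):
    viewer.capture('top');s=r.sense();S.append(s['tcp_pos'])
print(np.round(S,4),s['time_s'])
c=(.4342,.2136,.2003)
wf('large_sleeve',(.434,.211),c)
wf('small_crucible',(.428,.114),c)
wf('small_flask',(.6436,.1746),c,rad=120)
"
```

```text
[[0.4342 0.2145 0.2002]
 [0.4342 0.2144 0.2001]
 [0.4342 0.2143 0.2001]
 [0.4342 0.2142 0.2   ]] 3.75
large_sleeve [0.4334 0.208 ] cost 0.157 score 0.87
small_crucible [0.4274 0.1112] cost 0.06 score 0.62
small_flask [0.6438 0.1703] cost 0.08 score 0.61
```

>>> {"fn": "play_rows", "kwargs": {"commands": [{"fingers": -1,"tx": 0.05,"ty": 0,"tz": -0.0048,"ax": 0,"ay": 0,"az": 0},{"fingers": -1,"tx": 0.1,"ty": 0,"tz": -0.0048,"ax": 0,"ay": 0,"az": 0},{"fingers": -1,"tx": 0.15,"ty": 0,"tz": -0.0048,"ax": 0,"ay": 0,"az": 0},{"fingers": -1,"tx": 0.19,"ty": 0,"tz": -0.0048,"ax": 0,"ay": 0,"az": 0},{"fingers": -1,"tx": 0.211,"ty": 0,"tz": -0.0048,"ax": 0,"ay": 0,"az": 0}]}}

```text
time_s: 4.47
tcp_pos: [0.4328, 0.2082, 0.0383]
ee_rot: [[-0.004, -1.0, -0.004], [-0.004, -0.004, 1.0], [-1.0, 0.004, -0.004]]
wrist_force: [-1.3, -0.8, 0.1]
gripper_width: 0.999
```

>>> {"fn": "play_rows", "kwargs": {"commands": [{"fingers": -1,"tx": 0,"ty": 0,"tz": 0,"ax": 0,"ay": 0,"az": 0},{"fingers": 0.2,"tx": 0,"ty": 0,"tz": 0,"ax": 0,"ay": 0,"az": 0},{"fingers": 1,"tx": 0,"ty": 0,"tz": 0,"ax": 0,"ay": 0,"az": 0},{"fingers": 1,"tx": 0,"ty": 0,"tz": 0,"ax": 0,"ay": 0,"az": 0},{"fingers": 1,"tx": 0,"ty": 0,"tz": 0,"ax": 0,"ay": 0,"az": 0}]}}

```text
time_s: 4.88
tcp_pos: [0.4353, 0.2106, 0.0431]
ee_rot: [[0.003, -1.0, -0.005], [0.002, -0.005, 1.0], [-1.0, -0.003, 0.002]]
wrist_force: [0.8, -0.1, 0.4]
gripper_width: 0.781
```

>>> {"fn": "play_rows", "kwargs": {"commands": [{"fingers": 1,"tx": 0,"ty": 0,"tz": 0,"ax": 0,"ay": 0,"az": 0},{"fingers": 1,"tx": 0,"ty": 0,"tz": 0,"ax": 0,"ay": 0,"az": 0},{"fingers": 1,"tx": 0,"ty": 0,"tz": 0,"ax": 0,"ay": 0,"az": 0},{"fingers": 1,"tx": -0.01,"ty": 0,"tz": 0,"ax": 0,"ay": 0,"az": 0},{"fingers": 1,"tx": -0.03,"ty": 0,"tz": 0,"ax": 0,"ay": 0,"az": 0}]}}

```text
time_s: 5.3
tcp_pos: [0.4334, 0.2089, 0.0633]
ee_rot: [[-0.003, -1.0, -0.005], [-0.003, -0.005, 1.0], [-1.0, 0.003, -0.003]]
wrist_force: [0.1, -0.3, -0.0]
gripper_width: 0.632
```

>>> {"fn": "play_rows", "kwargs": {"commands": [{"fingers": 1,"tx": -0.04,"ty": 0,"tz": 0,"ax": 0,"ay": 0,"az": 0},{"fingers": 1,"tx": -0.09,"ty": 0,"tz": 0,"ax": 0,"ay": 0,"az": 0},{"fingers": 1,"tx": -0.14,"ty": 0,"tz": 0,"ax": 0,"ay": 0,"az": 0},{"fingers": 1,"tx": -0.195,"ty": 0,"tz": 0,"ax": 0,"ay": 0,"az": 0},{"fingers": 1,"tx": -0.25,"ty": 0,"tz": 0,"ax": 0,"ay": 0,"az": 0}]}}

```text
time_s: 5.72
tcp_pos: [0.4337, 0.2091, 0.2539]
ee_rot: [[-0.0, -1.0, -0.005], [-0.0, -0.005, 1.0], [-1.0, 0.0, -0.0]]
wrist_force: [0.8, 1.1, -0.6]
gripper_width: 0.634
```

```bash
python3 -c "
from h import *
plan(.5,0,.25)
p=viewer.capture('wrist');save(p,'w2.png')
s=r.sense()
for q in spotter.silhouettes('large_sleeve',p)[:2]: print(q['uv'],q['score'])
print(proj(p,[[.434,.210,.252+.0]],cmd(.434,.21,.252)))
plan(.676,-.1854,.25)"
```

```text
t=5.7 tcp [0.4337 0.2091 0.2539] w 0.634 F [ 0.8  1.1 -0.6] dist 0.219
  txyz [ 0.0052 -0.087  -0.2793] axyz [ 0.0016 -0.0001 -0.0001]
[323.2, 240.8] 0.77
[180.1, 3.9] 0.58
[[322.67957065 256.60502989]]
t=5.8 tcp [0.4376 0.2118 0.2597] w 0.633 F [1.1 0.7 0.5] dist 0.463
  txyz [ 0.012  -0.3143 -0.5318] axyz [0.0021 0.003  0.0043]
```

View pics/w2.png

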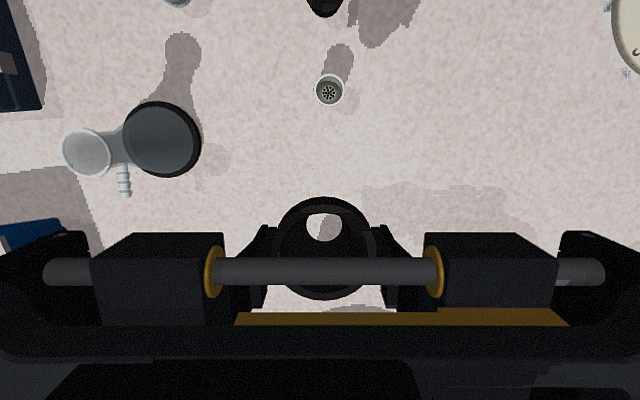

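The large sleeve is held level, with its rim centred near (323,248). I'll carry it to a point above the large flask.

>>> {"fn": "play_rows", "kwargs": {"commands": [{"fingers": 1,"tx": 0,"ty": -0.02,"tz": -0.033,"ax": 0.0016,"ay": 0,"az": 0},{"fingers": 1,"tx": 0,"ty": -0.047,"tz": -0.078,"ax": 0.0016,"ay": 0,"az": 0},{"fingers": 1,"tx": 0,"ty": -0.074,"tz": -0.122,"ax": 0.0016,"ay": 0,"az": 0},{"fingers": 1,"tx": 0,"ty": -0.101,"tz": -0.167,"ax": 0.0016,"ay": 0,"az": 0},{"fingers": 1,"tx": 0,"ty": -0.1278,"tz": -0.211,"ax": 0.0016,"ay": 0,"az": 0}]}}

```text
time_s: 6.23
tcp_pos: [0.5313, 0.0504, 0.2515]
ee_rot: [[-0.001, -1.0, -0.001], [0.0, -0.001, 1.0], [-1.0, 0.001, 0.0]]
wrist_force: [0.1, 1.1, -0.1]
gripper_width: 0.639
```

>>> {"fn": "play_rows", "kwargs": {"commands": [{"fingers": 1,"tx": 0,"ty": -0.0258,"tz": -0.042,"ax": 0,"ay": 0,"az": 0},{"fingers": 1,"tx": 0,"ty": -0.0516,"tz": -0.084,"ax": 0,"ay": 0,"az": 0},{"fingers": 1,"tx": 0,"ty": -0.0774,"tz": -0.126,"ax": 0,"ay": 0,"az": 0},{"fingers": 1,"tx": 0,"ty": -0.1032,"tz": -0.168,"ax": 0,"ay": 0,"az": 0},{"fingers": 1,"tx": 0,"ty": -0.1288,"tz": -0.2104,"ax": 0,"ay": 0,"az": 0}]}}

```text
time_s: 6.65
tcp_pos: [0.628, -0.1074, 0.2511]
ee_rot: [[-0.001, -1.0, 0.0], [0.0, 0.0, 1.0], [-1.0, 0.001, 0.0]]
wrist_force: [0.8, 0.5, -1.5]
gripper_width: 0.636
```

>>> {"fn": "play_rows", "kwargs": {"commands": [{"fingers": 1,"tx": 0,"ty": -0.022,"tz": -0.037,"ax": 0,"ay": 0,"az": 0},{"fingers": 1,"tx": 0,"ty": -0.042,"tz": -0.07,"ax": 0,"ay": 0,"az": 0},{"fingers": 1,"tx": 0,"ty": -0.058,"tz": -0.095,"ax": 0,"ay": 0,"az": 0},{"fingers": 1,"tx": 0,"ty": -0.0644,"tz": -0.1052,"ax": 0,"ay": 0,"az": 0},{"fingers": 1,"tx": 0,"ty": -0.0644,"tz": -0.1052,"ax": 0,"ay": 0,"az": 0}]}}

```text
time_s: 7.07
tcp_pos: [0.6762, -0.1863, 0.2499]
ee_rot: [[-0.002, -1.0, 0.002], [0.0, 0.002, 1.0], [-1.0, 0.002, 0.0]]
wrist_force: [-0.5, -0.1, 0.1]
gripper_width: 0.631
```

```bash
python3 -c "
from h import *
p=viewer.capture('wrist');save(p,'w3.png')
viewer.capture('top');plan(.676,-.1845,.25)
for c in ['scene','top']:
    q=viewer.capture(c)
    S=[(q,m['region'],None) for m in spotter.silhouettes('large_sleeve',q) if np.linalg.norm(np.array(m['uv'])-proj(q,[.676,-.185,.23])[0])<25]
    save(q,'s_'+c+'1.png')
    for v in S[:1]: print(c,fit([v],'large_sleeve',(.676,-.185),.21))
cmd(1,1,1)
print(proj(p,[[.676,-.1854,.17]],cmd(.676,-.1845,.252)))"
```

```text
t=7.2 tcp [ 0.6755 -0.1841  0.251 ] w 0.631 F [-0.8  0.3 -0.2] dist 0.001
  txyz [ 0.0013 -0.0007 -0.0006] axyz [-0.      0.0002 -0.0005]
[[322.99744597 207.34259265]]
```

View pics/w3.png

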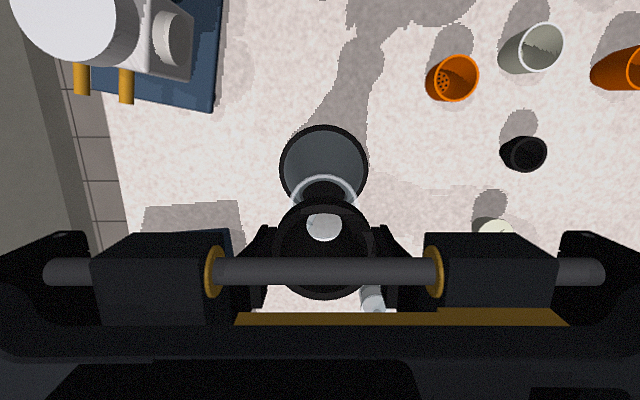

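The wrist view shows the flask mouth arc centred at about (323,208), as predicted. The sleeve rim is centred at (323,248), which suggests a small +y correction. I'll lower to about 3 mm above the seat.

>>> {"fn": "play_rows", "kwargs": {"commands": [{"fingers": 1,"tx": 0.015,"ty": 0,"tz": 0.002,"ax": 0,"ay": 0,"az": 0},{"fingers": 1,"tx": 0.03,"ty": 0,"tz": 0.002,"ax": 0,"ay": 0,"az": 0},{"fingers": 1,"tx": 0.045,"ty": 0,"tz": 0.002,"ax": 0,"ay": 0,"az": 0},{"fingers": 1,"tx": 0.06,"ty": 0,"tz": 0.002,"ax": 0,"ay": 0,"az": 0},{"fingers": 1,"tx": 0.068,"ty": 0,"tz": 0.002,"ax": 0,"ay": 0,"az": 0}]}}

```text
time_s: 7.78
tcp_pos: [0.6754, -0.1831, 0.1978]
ee_rot: [[-0.003, -1.0, -0.0], [-0.0, -0.0, 1.0], [-1.0, 0.003, -0.0]]
wrist_force: [0.9, -1.5, 1.9]
gripper_width: 0.636
```

>>> {"fn": "play_rows", "kwargs": {"commands": [{"fingers": 1,"tx": 0.003,"ty": 0,"tz": 0,"ax": 0,"ay": 0,"az": 0},{"fingers": 1,"tx": 0.006,"ty": 0,"tz": 0,"ax": 0,"ay": 0,"az": 0},{"fingers": 1,"tx": 0.008,"ty": 0,"tz": 0,"ax": 0,"ay": 0,"az": 0},{"fingers": 1,"tx": 0.009,"ty": 0,"tz": 0,"ax": 0,"ay": 0,"az": 0},{"fingers": 1,"tx": 0.009,"ty": 0,"tz": 0,"ax": 0,"ay": 0,"az": 0}]}}

```text
time_s: 8.2
tcp_pos: [0.6764, -0.1839, 0.1949]
ee_rot: [[0.001, -1.0, 0.0], [-0.001, 0.0, 1.0], [-1.0, -0.001, -0.001]]
wrist_force: [-0.3, -3.7, 1.6]
gripper_width: 0.636
```

```bash
python3 -c "
from h import *
p=viewer.capture('scene');q=viewer.capture('wrist')
plan(.676,-.1845,.194)
a=cv2.resize(p['image'][150:290,170:320],None,fx=4,fy=4,interpolation=cv2.INTER_CUBIC)[:, :500]
b=q['image'][100:330,180:480]
c=np.zeros((560,800,3),np.uint8);c[:,:500]=a[:560];c[:230,500:]=b
cv2.imwrite('pics/c4.png',c[:,:,::-1])"
```

```text
t=8.3 tcp [ 0.6764 -0.1839  0.1949] w 0.63 F [-1.2 -4.4  3.5] dist 0.001
  txyz [ 0.0012  0.0005 -0.0008] axyz [ 0.     -0.0004  0.0005]
```

View pics/c4.png

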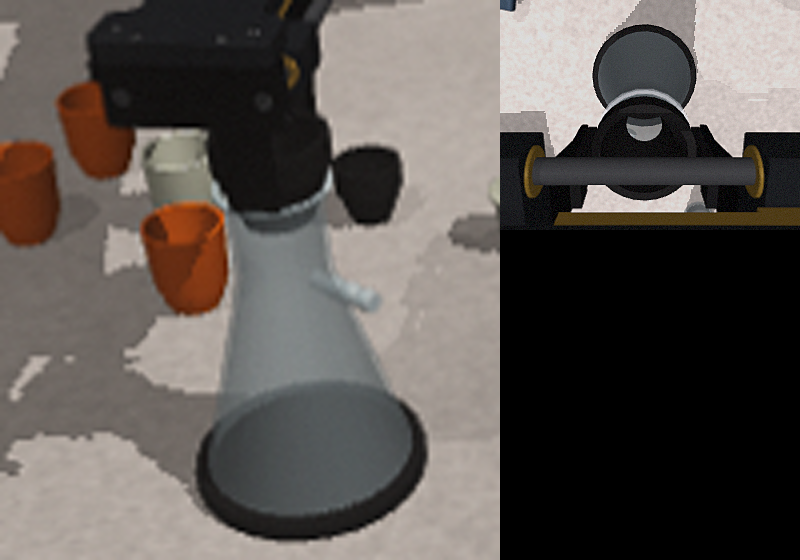

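The force (Fy −4.4 N) says the sleeve touches the +y wall, so the fixed cameras were right. I'll shift back in −y.

>>> {"fn": "play_rows", "kwargs": {"commands": [{"fingers": 1,"tx": 0,"ty": 0,"tz": -0.001,"ax": 0,"ay": 0,"az": 0},{"fingers": 1,"tx": 0,"ty": 0,"tz": -0.002,"ax": 0,"ay": 0,"az": 0},{"fingers": 1,"tx": 0,"ty": 0,"tz": -0.0026,"ax": 0,"ay": 0,"az": 0},{"fingers": 1,"tx": 0,"ty": 0,"tz": -0.0026,"ax": 0,"ay": 0,"az": 0},{"fingers": 1,"tx": 0,"ty": 0,"tz": -0.0026,"ax": 0,"ay": 0,"az": 0}]}}

```text
time_s: 8.72
tcp_pos: [0.6762, -0.1847, 0.1935]
ee_rot: [[-0.0, -1.0, -0.0], [0.0, -0.0, 1.0], [-1.0, 0.0, 0.0]]
wrist_force: [1.0, -1.4, 1.0]
gripper_width: 0.635
```

```bash
python3 -c "
from h import *
for i in range(3): viewer.capture('wrist');plan(.676,-.1845,.194)"
```

```text
t=8.8 tcp [ 0.6762 -0.1847  0.1935] w 0.632 F [ 0.9 -1.1  0.9] dist 0.001
  txyz [-0.0007  0.0003  0.0002] axyz [ 0.0001  0.0002 -0.    ]
t=8.8 tcp [ 0.6762 -0.1847  0.1935] w 0.632 F [-0.4 -1.   1.7] dist 0.001
  txyz [-0.0007  0.0003  0.0002] axyz [ 0.0001  0.0001 -0.    ]
t=8.9 tcp [ 0.6762 -0.1847  0.1935] w 0.633 F [ 0.8 -1.   1.1] dist 0.001
  txyz [-0.0007  0.0003  0.0002] axyz [ 0.0001  0.0001 -0.    ]
```

>>> {"fn": "play_rows", "kwargs": {"commands": [{"fingers": 1,"tx": 0.001,"ty": 0,"tz": -0.0013,"ax": 0,"ay": 0,"az": 0},{"fingers": 1,"tx": 0.0025,"ty": 0,"tz": -0.0013,"ax": 0,"ay": 0,"az": 0},{"fingers": 1,"tx": 0.0025,"ty": 0,"tz": -0.0013,"ax": 0,"ay": 0,"az": 0},{"fingers": -0.3,"tx": 0.0025,"ty": 0,"tz": -0.0013,"ax": 0,"ay": 0,"az": 0},{"fingers": -0.6,"tx": 0.0025,"ty": 0,"tz": -0.0013,"ax": 0,"ay": 0,"az": 0}]}}

```text
time_s: 9.28
tcp_pos: [0.6758, -0.1859, 0.1916]
ee_rot: [[-0.001, -1.0, -0.0], [0.0, -0.0, 1.0], [-1.0, 0.001, 0.0]]
wrist_force: [-0.1, 0.1, -0.4]
gripper_width: 0.671
```

>>> {"fn": "play_rows", "kwargs": {"commands": [{"fingers": -0.8,"tx": 0,"ty": 0,"tz": 0,"ax": 0,"ay": 0,"az": 0},{"fingers": -0.8,"tx": 0,"ty": 0,"tz": 0,"ax": 0,"ay": 0,"az": 0},{"fingers": -0.8,"tx": 0,"ty": 0,"tz": 0,"ax": 0,"ay": 0,"az": 0},{"fingers": -0.8,"tx": -0.02,"ty": 0,"tz": 0,"ax": 0,"ay": 0,"az": 0},{"fingers": -0.8,"tx": -0.05,"ty": 0,"tz": 0,"ax": 0,"ay": 0,"az": 0}]}}

```text
time_s: 9.7
tcp_pos: [0.6746, -0.1858, 0.2266]
ee_rot: [[-0.007, -1.0, 0.0], [0.001, 0.0, 1.0], [-1.0, 0.007, 0.001]]
wrist_force: [0.2, -0.2, -0.8]
gripper_width: 0.89
```

>>> {"fn": "play_rows", "kwargs": {"commands": [{"fingers": -0.8,"tx": -0.03,"ty": 0,"tz": 0,"ax": 0,"ay": 0,"az": 0},{"fingers": -0.8,"tx": -0.06,"ty": 0,"tz": 0,"ax": 0,"ay": 0,"az": 0},{"fingers": -0.8,"tx": -0.06,"ty": 0,"tz": 0,"ax": 0,"ay": 0,"az": 0},{"fingers": -0.8,"tx": -0.06,"ty": 0,"tz": 0,"ax": 0,"ay": 0,"az": 0},{"fingers": -0.8,"tx": -0.06,"ty": 0,"tz": 0,"ax": 0,"ay": 0,"az": 0}]}}

```text
time_s: 10.12
tcp_pos: [0.6756, -0.1859, 0.2736]
ee_rot: [[-0.001, -1.0, 0.0], [0.001, 0.0, 1.0], [-1.0, 0.001, 0.001]]
wrist_force: [-0.4, 0.2, -0.1]
gripper_width: 0.9
```

```bash
python3 -c "
from h import *
p=viewer.capture('scene');q=viewer.capture('wrist')
plan(.4511,-.3217,.25)
C=(.676,-.1863,.2746)
for n,x in [('large_crucible',(.4511,-.3217)),('small_sleeve',(.432,-.209))]: wf(n,x,C,rad=30)
t=viewer.capture('top')
for c in (p,t):
  u=proj(c,[.676,-.1854,.17])[0]
  m=[k for k in spotter.silhouettes('large_sleeve',c) if np.linalg.norm(np.array(k['uv'])-u)<25]
  for k in m[:1]: print(k['uv'],u,fit([(c,k['region'],None)],'large_sleeve',(.676,-.185),.149))
a=cv2.resize(p['image'][150:290,195:320],None,fx=4,fy=4,interpolation=cv2.INTER_CUBIC)
b=q['image'][100:330,180:480]
c=np.zeros((560,800,3),np.uint8);c[:,:500]=a[:560];c[:230,500:]=b
cv2.imwrite('pics/c5.png',c[:,:,::-1])"
```

```text
t=10.2 tcp [ 0.6755 -0.1859  0.2727] w 0.898 F [ 0.1 -0.5 -0.5] dist 0.263
  txyz [ 0.0311  0.2991 -0.1811] axyz [ 0.      0.0002 -0.001 ]
large_crucible [ 0.451  -0.3241] cost 0.035 score 0.89
small_sleeve [ 0.4333 -0.2106] cost 0.077 score 0.88Traceback (most recent call last):
  File "<string>", line 10, in <module>
    m=[k for k in spotter.silhouettes('large_sleeve',c) if np.linalg.norm(np.array(k['uv'])-u)<25]
                  ~~~~~~~~~~~~~~~~~~~^^^^^^^^^^^^^^^^^^
ValueError: only the last four pictures can be asked about
```

```bash
cat >> h.py <<'E'
def sc(n,xy,z0,fn,crop):
    p=viewer.capture('scene');t=viewer.capture('top');q=viewer.capture('wrist')
    for c in (p,t):
        u=proj(c,[*xy,z0+.02])[0]
        m=[k for k in spotter.silhouettes(n,c) if np.linalg.norm(np.array(k['uv'])-u)<25]
        for k in m[:1]: print(k['uv'],np.round(u),fit([(c,k['region'],None)],n,xy,z0))
    x,y=crop
    c=np.zeros((560,800,3),np.uint8);c[:,:500]=cv2.resize(p['image'][y:y+140,x:x+125],None,fx=4,fy=4,interpolation=cv2.INTER_CUBIC);c[:230,500:]=q['image'][100:330,180:480]
    u=proj(t,[*xy,z0+.02])[0].astype(int)
    c[240:540,500:]=cv2.resize(t['image'][u[1]-25:u[1]+25,u[0]-25:u[0]+25],(300,300),interpolation=cv2.INTER_CUBIC)
    cv2.imwrite('pics/'+fn,c[:,:,::-1])
E
python3 -c "
from h import *
sc('large_sleeve',(.676,-.1854),.149,'c5.png',(185,150))"
```

```text
[236.7, 187.3] [237. 195.] (array([ 0.67556113, -0.18555742]), np.float64(0.24050533771514893))
[378.7, 128.8] [375. 133.] (array([ 0.67888086, -0.18488047]), np.float64(0.6882043480873108))
```

View pics/c5.png

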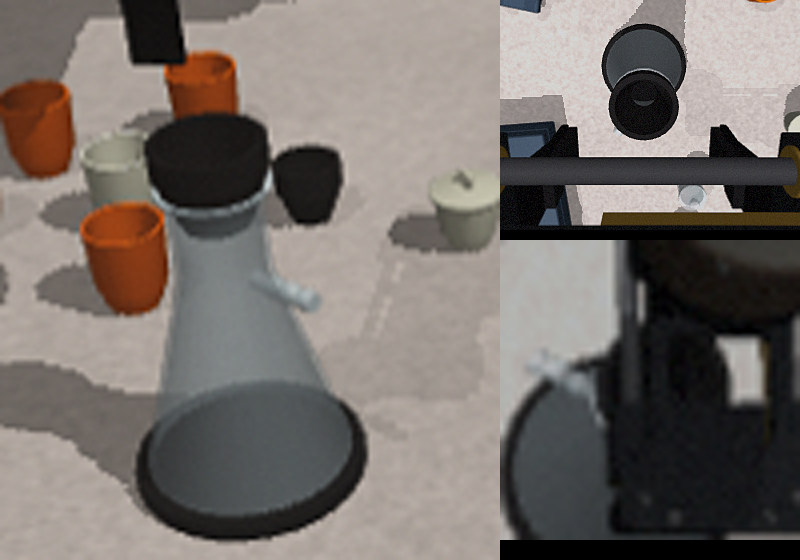

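The large sleeve sits straight in the large flask. Next is the large white crucible at (0.451, −0.322).

>>> {"fn": "play_rows", "kwargs": {"commands": [{"fingers": -0.7,"tx": 0,"ty": 0.047,"tz": -0.0286,"ax": 0,"ay": 0,"az": 0},{"fingers": -0.7,"tx": 0,"ty": 0.094,"tz": -0.0572,"ax": 0,"ay": 0,"az": 0},{"fingers": -0.7,"tx": 0,"ty": 0.141,"tz": -0.0858,"ax": 0,"ay": 0,"az": 0},{"fingers": -0.7,"tx": 0,"ty": 0.188,"tz": -0.1144,"ax": 0,"ay": 0,"az": 0},{"fingers": -0.7,"tx": 0,"ty": 0.235,"tz": -0.143,"ax": 0,"ay": 0,"az": 0}]}}

```text
time_s: 11.13
tcp_pos: [0.4981, -0.2939, 0.2747]
ee_rot: [[0.0, -1.0, -0.001], [-0.0, -0.001, 1.0], [-1.0, -0.0, -0.0]]
wrist_force: [-0.9, -0.5, 0.3]
gripper_width: 0.849
```

>>> {"fn": "play_rows", "kwargs": {"commands": [{"fingers": -0.7,"tx": 0.03,"ty": 0.03,"tz": -0.018,"ax": 0,"ay": 0,"az": 0},{"fingers": -0.7,"tx": 0.06,"ty": 0.055,"tz": -0.033,"ax": 0,"ay": 0,"az": 0},{"fingers": -0.7,"tx": 0.0973,"ty": 0.0643,"tz": -0.039,"ax": 0,"ay": 0,"az": 0},{"fingers": -0.7,"tx": 0.0973,"ty": 0.0643,"tz": -0.039,"ax": 0,"ay": 0,"az": 0},{"fingers": -0.7,"tx": 0.0973,"ty": 0.0643,"tz": -0.039,"ax": 0,"ay": 0,"az": 0}]}}

```text
time_s: 11.55
tcp_pos: [0.4511, -0.3228, 0.2011]
ee_rot: [[-0.002, -1.0, 0.0], [0.0, 0.0, 1.0], [-1.0, 0.002, 0.0]]
wrist_force: [0.1, -1.5, 1.7]
gripper_width: 0.846
```

```bash
python3 -c "
from h import *
p=viewer.capture('wrist');save(p,'w6.png')
for i in range(3): viewer.capture('top')
plan(.451,-.3225,.057)
s=r.sense();wf('large_crucible',(.451,-.322),(*s['tcp_pos'],180))"
```

```text
t=11.8 tcp [ 0.4536 -0.3226  0.2034] w 0.85 F [ 0.5  0.2 -0.4] dist 0.146
  txyz [0.1951 0.0041 0.0005] axyz [ 0.0005 -0.0005  0.0011]
large_crucible [ 0.4491 -0.3238] cost 0.032 score 0.91
```

View pics/w6.png

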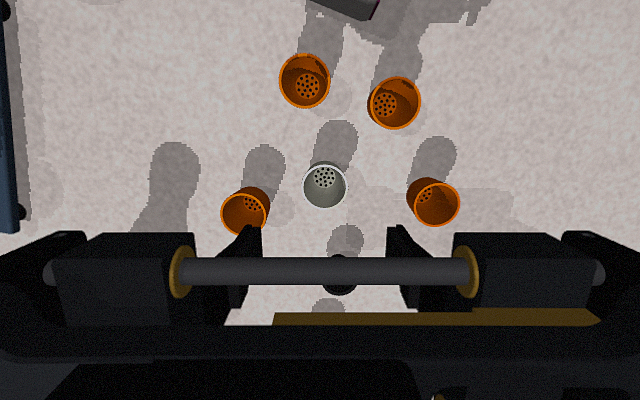

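The pierced white crucible is at (325,187), with orange cups at (245,212) and (433,200). I'll turn the jaws 15° and narrow the opening for clearance on the way down.

>>> {"fn": "play_rows", "kwargs": {"commands": [{"fingers": -0.55,"tx": 0.04,"ty": 0.0007,"tz": 0,"ax": 0.035,"ay": 0,"az": 0},{"fingers": -0.55,"tx": 0.08,"ty": 0.0007,"tz": 0,"ax": 0.07,"ay": 0,"az": 0},{"fingers": -0.55,"tx": 0.1,"ty": 0.0007,"tz": 0,"ax": 0.083,"ay": 0,"az": 0},{"fingers": -0.55,"tx": 0.1,"ty": 0.0007,"tz": 0,"ax": 0.083,"ay": 0,"az": 0},{"fingers": -0.55,"tx": 0.1,"ty": 0.0007,"tz": 0,"ax": 0.083,"ay": 0,"az": 0}]}}

```text
time_s: 12.27
tcp_pos: [0.4517, -0.3226, 0.1267]
ee_rot: [[-0.001, -0.967, 0.255], [-0.0, 0.255, 0.967], [-1.0, 0.001, -0.001]]
wrist_force: [0.2, -1.0, 1.2]
gripper_width: 0.776
```

>>> {"fn": "play_rows", "kwargs": {"commands": [{"fingers": -0.55,"tx": 0.03,"ty": 0,"tz": 0,"ax": 0,"ay": 0,"az": 0},{"fingers": -0.55,"tx": 0.06,"ty": 0,"tz": 0,"ax": 0,"ay": 0,"az": 0},{"fingers": -0.55,"tx": 0.085,"ty": 0,"tz": 0,"ax": 0,"ay": 0,"az": 0},{"fingers": -0.55,"tx": 0.0927,"ty": 0,"tz": 0,"ax": 0,"ay": 0,"az": 0},{"fingers": -0.55,"tx": 0.0927,"ty": 0,"tz": 0,"ax": 0,"ay": 0,"az": 0}]}}

```text
time_s: 12.68
tcp_pos: [0.4516, -0.3226, 0.0571]
ee_rot: [[-0.0, -0.967, 0.256], [-0.0, 0.256, 0.967], [-1.0, 0.0, -0.0]]
wrist_force: [0.2, -0.7, -0.0]
gripper_width: 0.774
```

>>> {"fn": "play_rows", "kwargs": {"commands": [{"fingers": -0.4,"tx": 0,"ty": 0,"tz": 0,"ax": 0,"ay": 0,"az": 0},{"fingers": -0.2,"tx": 0,"ty": 0,"tz": 0,"ax": 0,"ay": 0,"az": 0},{"fingers": 1,"tx": 0,"ty": 0,"tz": 0,"ax": 0,"ay": 0,"az": 0},{"fingers": 1,"tx": 0,"ty": 0,"tz": 0,"ax": 0,"ay": 0,"az": 0},{"fingers": 1,"tx": 0,"ty": 0,"tz": 0,"ax": 0,"ay": 0,"az": 0}]}}

```text
time_s: 13.1
tcp_pos: [0.4516, -0.3228, 0.0581]
ee_rot: [[0.001, -0.966, 0.257], [-0.001, 0.257, 0.966], [-1.0, -0.002, -0.0]]
wrist_force: [-0.9, 0.1, 3.2]
gripper_width: 0.53
```

```bash
python3 -c "
from h import *
for i in range(3): viewer.capture('wrist')
plan(.451,-.3225,.2)"
```

```text
t=13.2 tcp [ 0.4516 -0.3229  0.058 ] w 0.533 F [-1.1  0.8  6.1] dist 0.142
  txyz [-0.1893  0.0007  0.0002] axyz [-0.0828 -0.0002  0.0004]
```

>>> {"fn": "play_rows", "kwargs": {"commands": [{"fingers": 1,"tx": -0.01,"ty": 0,"tz": 0,"ax": 0,"ay": 0,"az": 0},{"fingers": 1,"tx": -0.04,"ty": 0,"tz": 0,"ax": 0,"ay": 0,"az": 0},{"fingers": 1,"tx": -0.09,"ty": 0,"tz": 0,"ax": 0,"ay": 0,"az": 0},{"fingers": 1,"tx": -0.14,"ty": 0,"tz": 0,"ax": 0,"ay": 0,"az": 0},{"fingers": 1,"tx": -0.19,"ty": 0,"tz": 0,"ax": 0,"ay": 0,"az": 0}]}}

```text
time_s: 13.67
tcp_pos: [0.4506, -0.3223, 0.2009]
ee_rot: [[-0.001, -0.966, 0.258], [0.001, 0.258, 0.966], [-1.0, 0.001, 0.0]]
wrist_force: [1.6, -0.1, -0.5]
gripper_width: 0.526
```

>>> {"fn": "play_rows", "kwargs": {"commands": [{"fingers": 1,"tx": -0.04,"ty": 0,"tz": 0,"ax": -0.035,"ay": 0,"az": 0},{"fingers": 1,"tx": -0.08,"ty": 0,"tz": 0,"ax": -0.07,"ay": 0,"az": 0},{"fingers": 1,"tx": -0.11,"ty": 0,"tz": 0,"ax": -0.083,"ay": 0,"az": 0},{"fingers": 1,"tx": -0.11,"ty": 0,"tz": 0,"ax": -0.083,"ay": 0,"az": 0},{"fingers": 1,"tx": -0.11,"ty": 0,"tz": 0,"ax": -0.083,"ay": 0,"az": 0}]}}

```text
time_s: 14.08
tcp_pos: [0.4514, -0.3225, 0.2834]
ee_rot: [[0.003, -1.0, 0.0], [-0.001, 0.0, 1.0], [-1.0, -0.003, -0.001]]
wrist_force: [0.3, -0.1, -2.0]
gripper_width: 0.534
```

```bash
python3 -c "
from h import *
p=viewer.capture('scene');q=viewer.capture('wrist')
for i in range(2): viewer.capture('top')
plan(.676,-.186,.282)
u=proj(p,[.4515,-.323,.25])[0].astype(int);print(u)
c=np.zeros((560,800,3),np.uint8)
c[:,:500]=cv2.resize(p['image'][u[1]-70:u[1]+70,u[0]-62:u[0]+63],None,fx=4,fy=4,interpolation=cv2.INTER_CUBIC);c[:230,500:]=q['image'][100:330,180:480]
cv2.imwrite('pics/c7.png',c[:,:,::-1])"
```

```text
t=14.3 tcp [ 0.4504 -0.3222  0.2803] w 0.533 F [ 1.3  0.3 -1.3] dist 0.263
  txyz [-0.003  -0.3007  0.1816] axyz [-0.0001  0.0005 -0.001 ]
[200 111]
```

View pics/c7.png

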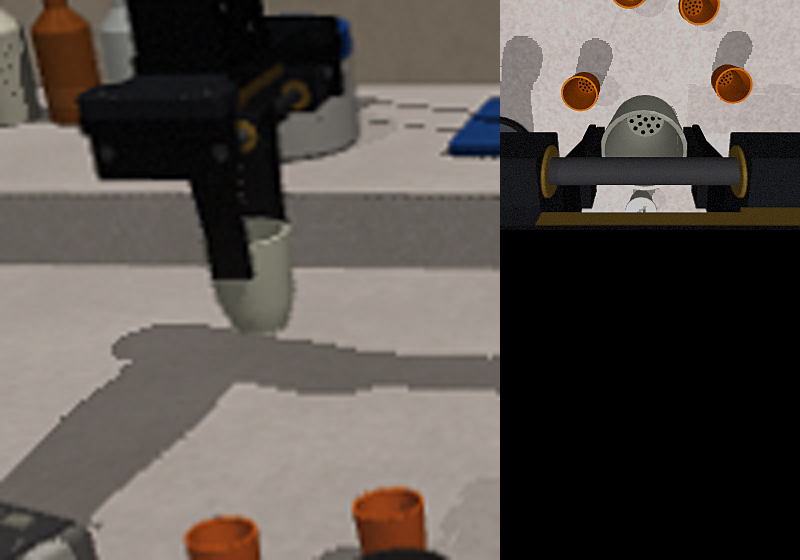

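The crucible is held upright. I'll carry it over the large sleeve.

>>> {"fn": "play_rows", "kwargs": {"commands": [{"fingers": 1,"tx": 0,"ty": -0.04,"tz": 0.0242,"ax": 0,"ay": 0,"az": 0},{"fingers": 1,"tx": 0,"ty": -0.088,"tz": 0.0533,"ax": 0,"ay": 0,"az": 0},{"fingers": 1,"tx": 0,"ty": -0.136,"tz": 0.0823,"ax": 0,"ay": 0,"az": 0},{"fingers": 1,"tx": 0,"ty": -0.185,"tz": 0.112,"ax": 0,"ay": 0,"az": 0},{"fingers": 1,"tx": 0,"ty": -0.232,"tz": 0.1405,"ax": 0,"ay": 0,"az": 0}]}}

```text
time_s: 14.7
tcp_pos: [0.6247, -0.2168, 0.2805]
ee_rot: [[-0.003, -1.0, 0.0], [0.0, 0.0, 1.0], [-1.0, 0.003, 0.0]]
wrist_force: [1.3, -1.2, -0.5]
gripper_width: 0.53
```

>>> {"fn": "play_rows", "kwargs": {"commands": [{"fingers": 1,"tx": 0,"ty": -0.035,"tz": 0.0212,"ax": 0,"ay": 0,"az": 0},{"fingers": 1,"tx": 0,"ty": -0.058,"tz": 0.035,"ax": 0,"ay": 0,"az": 0},{"fingers": 1,"tx": 0,"ty": -0.0677,"tz": 0.041,"ax": 0,"ay": 0,"az": 0},{"fingers": 1,"tx": 0,"ty": -0.0677,"tz": 0.041,"ax": 0,"ay": 0,"az": 0},{"fingers": 1,"tx": 0,"ty": -0.0677,"tz": 0.041,"ax": 0,"ay": 0,"az": 0}]}}

```text
time_s: 15.12
tcp_pos: [0.6739, -0.1874, 0.2806]
ee_rot: [[-0.003, -1.0, -0.0], [0.0, -0.0, 1.0], [-1.0, 0.003, 0.0]]
wrist_force: [0.4, -0.6, -1.5]
gripper_width: 0.529
```

```bash
python3 -c "
from h import *
p=viewer.capture('scene');q=viewer.capture('wrist')
for i in range(2): viewer.capture('scene')
plan(.676,-.1865,.218)
c=np.zeros((560,800,3),np.uint8)
c[:,:500]=cv2.resize(p['image'][110:250,185:310],None,fx=4,fy=4,interpolation=cv2.INTER_CUBIC);c[:230,500:]=q['image'][100:330,180:480]
cv2.imwrite('pics/c8.png',c[:,:,::-1])"
```

```text
t=15.3 tcp [ 0.6735 -0.1883  0.2826] w 0.529 F [-0.1 -0.2 -0.9] dist 0.065
  txyz [ 0.0862 -0.0034  0.0024] axyz [-0.0004 -0.      0.0001]
```

View pics/c8.png

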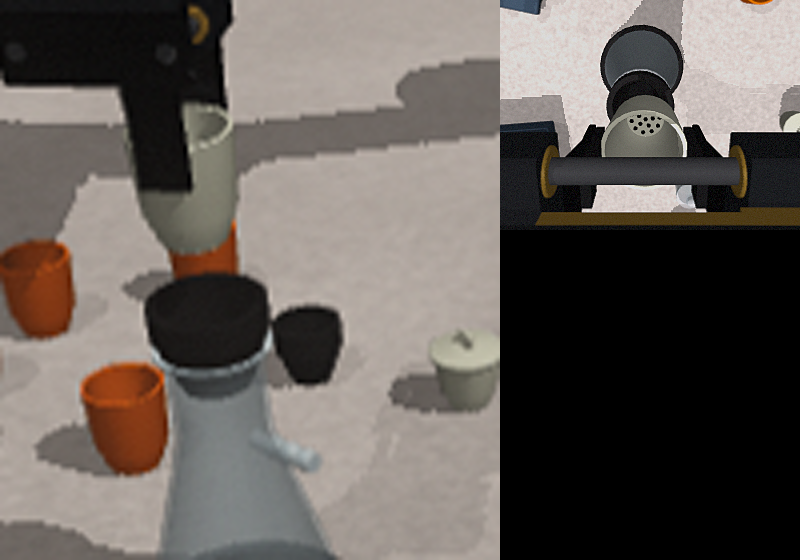

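>>> {"fn": "play_rows", "kwargs": {"commands": [{"fingers": 1,"tx": 0.015,"ty": -0.003,"tz": 0.002,"ax": 0,"ay": 0,"az": 0},{"fingers": 1,"tx": 0.03,"ty": -0.003,"tz": 0.002,"ax": 0,"ay": 0,"az": 0},{"fingers": 1,"tx": 0.05,"ty": -0.003,"tz": 0.002,"ax": 0,"ay": 0,"az": 0},{"fingers": 1,"tx": 0.065,"ty": -0.003,"tz": 0.002,"ax": 0,"ay": 0,"az": 0},{"fingers": 1,"tx": 0.073,"ty": -0.003,"tz": 0.002,"ax": 0,"ay": 0,"az": 0}]}}

```text
time_s: 15.73
tcp_pos: [0.6754, -0.1856, 0.224]
ee_rot: [[-0.004, -1.0, 0.0], [0.001, 0.0, 1.0], [-1.0, 0.004, 0.001]]
wrist_force: [-0.0, 0.2, -0.3]
gripper_width: 0.533
```

>>> {"fn": "play_rows", "kwargs": {"commands": [{"fingers": 1,"tx": 0.003,"ty": 0,"tz": 0,"ax": 0,"ay": 0,"az": 0},{"fingers": 1,"tx": 0.006,"ty": 0,"tz": 0,"ax": 0,"ay": 0,"az": 0},{"fingers": 1,"tx": 0.008,"ty": 0,"tz": 0,"ax": 0,"ay": 0,"az": 0},{"fingers": 1,"tx": 0.008,"ty": 0,"tz": 0,"ax": 0,"ay": 0,"az": 0},{"fingers": 1,"tx": 0.008,"ty": 0,"tz": 0,"ax": 0,"ay": 0,"az": 0}]}}

```text
time_s: 16.15
tcp_pos: [0.6769, -0.1858, 0.2218]
ee_rot: [[0.001, -1.0, -0.0], [-0.0, -0.0, 1.0], [-1.0, -0.001, -0.0]]
wrist_force: [0.4, -0.2, -0.9]
gripper_width: 0.529
```

```bash
python3 -c "
from h import *
for i in range(3): viewer.capture('scene');plan(.676,-.1865,.215)"
```

```text
t=16.2 tcp [ 0.6769 -0.1858  0.2219] w 0.53 F [-0.1 -0.1  0.1] dist 0.007
  txyz [ 0.0091  0.0012 -0.001 ] axyz [ 0.0001 -0.      0.0003]
t=16.2 tcp [ 0.6769 -0.1858  0.2218] w 0.533 F [ 0.4 -0.3  0.2] dist 0.007
  txyz [ 0.0091  0.0012 -0.0009] axyz [ 0.0001 -0.      0.0003]
t=16.3 tcp [ 0.6769 -0.1858  0.2218] w 0.533 F [-0.8  0.3  0.5] dist 0.007
  txyz [ 0.0091  0.0012 -0.001 ] axyz [ 0.0001 -0.      0.0003]
```

>>> {"fn": "play_rows", "kwargs": {"commands": [{"fingers": 1,"tx": 0.002,"ty": 0.001,"tz": 0,"ax": 0,"ay": 0,"az": 0},{"fingers": 1,"tx": 0.004,"ty": 0.001,"tz": 0,"ax": 0,"ay": 0,"az": 0},{"fingers": 1,"tx": 0.006,"ty": 0.001,"tz": 0,"ax": 0,"ay": 0,"az": 0},{"fingers": 1,"tx": 0.006,"ty": 0.001,"tz": 0,"ax": 0,"ay": 0,"az": 0},{"fingers": 1,"tx": 0.006,"ty": 0.001,"tz": 0,"ax": 0,"ay": 0,"az": 0}]}}

```text
time_s: 16.72
tcp_pos: [0.6764, -0.1857, 0.2169]
ee_rot: [[0.001, -1.0, -0.0], [-0.0, -0.0, 1.0], [-1.0, -0.001, -0.0]]
wrist_force: [-0.1, -0.2, -0.8]
gripper_width: 0.527
```

```bash
python3 -c "
from h import *
for i in range(3): viewer.capture('scene');plan(.676,-.1865,.215)"
```

```text
t=16.8 tcp [ 0.6764 -0.1857  0.2169] w 0.533 F [ 1.3 -0.1 -0.4] dist 0.002
  txyz [ 0.0025  0.0006 -0.0011] axyz [ 0.0001 -0.      0.0004]
t=16.8 tcp [ 0.6764 -0.1857  0.2168] w 0.528 F [1.5 0.3 0.8] dist 0.002
  txyz [ 0.0025  0.0005 -0.0011] axyz [ 0.0001 -0.      0.0004]
t=16.9 tcp [ 0.6764 -0.1857  0.2168] w 0.532 F [ 1.6  0.7 -0.5] dist 0.002
  txyz [ 0.0025  0.0005 -0.0011] axyz [ 0.0001 -0.      0.0004]
```

Within 2 mm of the seat, and contact is negligible. I'll release here and rise.

>>> {"fn": "play_rows", "kwargs": {"commands": [{"fingers": 1,"tx": 0.0013,"ty": 0,"tz": 0,"ax": 0,"ay": 0,"az": 0},{"fingers": 1,"tx": 0.0013,"ty": 0,"tz": 0,"ax": 0,"ay": 0,"az": 0},{"fingers": -0.1,"tx": 0.0013,"ty": 0,"tz": 0,"ax": 0,"ay": 0,"az": 0},{"fingers": -0.2,"tx": 0.0013,"ty": 0,"tz": 0,"ax": 0,"ay": 0,"az": 0},{"fingers": -0.5,"tx": 0.0013,"ty": 0,"tz": 0,"ax": 0,"ay": 0,"az": 0}]}}

```text
time_s: 17.28
tcp_pos: [0.675, -0.1858, 0.2151]
ee_rot: [[-0.003, -1.0, 0.0], [0.0, 0.0, 1.0], [-1.0, 0.003, 0.0]]
wrist_force: [-0.5, 0.3, 0.8]
gripper_width: 0.615
```

>>> {"fn": "play_rows", "kwargs": {"commands": [{"fingers": -0.7,"tx": 0,"ty": 0,"tz": 0,"ax": 0,"ay": 0,"az": 0},{"fingers": -0.7,"tx": 0,"ty": 0,"tz": 0,"ax": 0,"ay": 0,"az": 0},{"fingers": -0.7,"tx": 0,"ty": 0,"tz": 0,"ax": 0,"ay": 0,"az": 0},{"fingers": -0.7,"tx": -0.02,"ty": 0,"tz": 0,"ax": 0,"ay": 0,"az": 0},{"fingers": -0.7,"tx": -0.05,"ty": 0,"tz": 0,"ax": 0,"ay": 0,"az": 0}]}}

```text
time_s: 17.7
tcp_pos: [0.6744, -0.1855, 0.2503]
ee_rot: [[-0.007, -1.0, 0.0], [0.001, 0.0, 1.0], [-1.0, 0.007, 0.001]]
wrist_force: [0.3, -0.1, -0.2]
gripper_width: 0.839
```

>>> {"fn": "play_rows", "kwargs": {"commands": [{"fingers": -0.7,"tx": -0.03,"ty": 0,"tz": 0,"ax": 0,"ay": 0,"az": 0},{"fingers": -0.7,"tx": -0.05,"ty": 0,"tz": 0,"ax": 0,"ay": 0,"az": 0},{"fingers": -0.7,"tx": -0.05,"ty": 0,"tz": 0,"ax": 0,"ay": 0,"az": 0},{"fingers": -0.7,"tx": -0.05,"ty": 0,"tz": 0,"ax": 0,"ay": 0,"az": 0},{"fingers": -0.7,"tx": -0.05,"ty": 0,"tz": 0,"ax": 0,"ay": 0,"az": 0}]}}

```text
time_s: 18.12
tcp_pos: [0.6753, -0.1855, 0.2893]
ee_rot: [[-0.002, -1.0, 0.0], [0.001, 0.0, 1.0], [-1.0, 0.002, 0.001]]
wrist_force: [-0.7, 0.6, -0.9]
gripper_width: 0.846
```

```bash
python3 -c "
from h import *
sc('large_crucible',(.676,-.1854),.157,'c9.png',(185,140))
plan(.4325,-.2093,.2)"
```

```text
[237.3, 180.3] [237. 192.] (array([ 0.67277832, -0.18679648]), np.float64(0.38541585206985474))
[379.6, 124.8] [375. 133.] (array([ 0.68070141, -0.18533478]), np.float64(0.8228893280029297))
t=18.4 tcp [ 0.6757 -0.1857  0.2896] w 0.851 F [0.  0.2 0.1] dist 0.26
  txyz [ 0.1201  0.324  -0.0314] axyz [ 0.0001  0.0001 -0.0006]
```

View pics/c9.png

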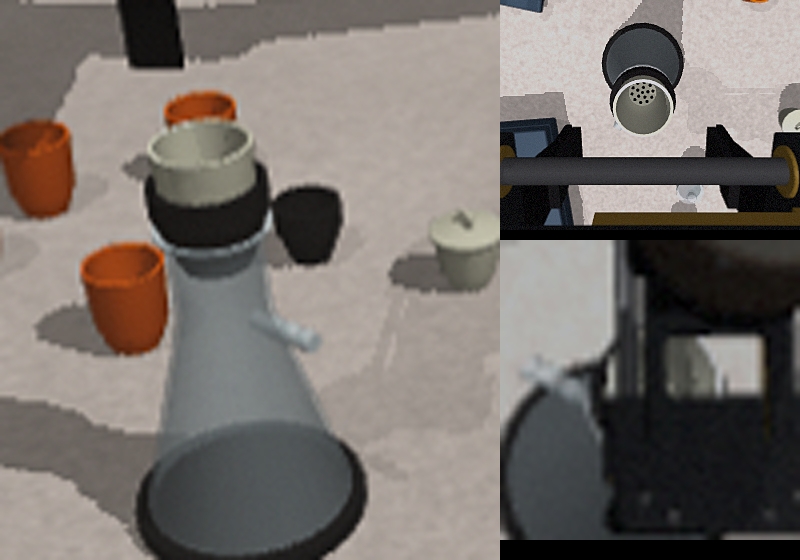

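The large crucible stands straight in its sleeve. Next is the small sleeve.

>>> {"fn": "play_rows", "kwargs": {"commands": [{"fingers": -0.6,"tx": 0,"ty": 0.04,"tz": -0.004,"ax": 0,"ay": 0,"az": 0},{"fingers": -0.6,"tx": 0,"ty": 0.095,"tz": -0.009,"ax": 0,"ay": 0,"az": 0},{"fingers": -0.6,"tx": 0,"ty": 0.15,"tz": -0.0145,"ax": 0,"ay": 0,"az": 0},{"fingers": -0.6,"tx": 0,"ty": 0.205,"tz": -0.02,"ax": 0,"ay": 0,"az": 0},{"fingers": -0.6,"tx": 0,"ty": 0.26,"tz": -0.025,"ax": 0,"ay": 0,"az": 0}]}}

```text
time_s: 18.78
tcp_pos: [0.4788, -0.2046, 0.2902]
ee_rot: [[-0.001, -1.0, -0.0], [-0.0, -0.0, 1.0], [-1.0, 0.001, -0.0]]
wrist_force: [-0.3, 0.2, 0.9]
gripper_width: 0.802
```

>>> {"fn": "play_rows", "kwargs": {"commands": [{"fingers": -0.6,"tx": 0.03,"ty": 0.035,"tz": -0.0063,"ax": 0,"ay": 0,"az": 0},{"fingers": -0.6,"tx": 0.07,"ty": 0.06,"tz": -0.0063,"ax": 0,"ay": 0,"az": 0},{"fingers": -0.6,"tx": 0.11,"ty": 0.0647,"tz": -0.0063,"ax": 0,"ay": 0,"az": 0},{"fingers": -0.6,"tx": 0.12,"ty": 0.0647,"tz": -0.0063,"ax": 0,"ay": 0,"az": 0},{"fingers": -0.6,"tx": 0.12,"ty": 0.0647,"tz": -0.0063,"ax": 0,"ay": 0,"az": 0}]}}

```text
time_s: 19.2
tcp_pos: [0.4312, -0.2092, 0.1991]
ee_rot: [[-0.005, -1.0, -0.0], [0.0, -0.0, 1.0], [-1.0, 0.005, 0.0]]
wrist_force: [0.9, 0.8, 0.1]
gripper_width: 0.803
```

```bash
python3 -c "
from h import *
viewer.capture('scene');viewer.capture('scene')
s=r.sense();wf('small_sleeve',(.4325,-.2093),(*s['tcp_pos'],180))
plan(.4325,-.2093,.041)"
```

```text
small_sleeve [ 0.4323 -0.2106] cost 0.133 score 0.78
t=19.4 tcp [ 0.4345 -0.2096  0.2024] w 0.805 F [ 0.9 -0.5  0.9] dist 0.161
  txyz [0.2151 0.0033 0.0006] axyz [ 0.0003 -0.0003  0.001 ]
```

>>> {"fn": "play_rows", "kwargs": {"commands": [{"fingers": -0.6,"tx": 0.05,"ty": 0,"tz": 0,"ax": 0,"ay": 0,"az": 0},{"fingers": -0.6,"tx": 0.1,"ty": 0,"tz": 0,"ax": 0,"ay": 0,"az": 0},{"fingers": -0.6,"tx": 0.15,"ty": 0,"tz": 0,"ax": 0,"ay": 0,"az": 0},{"fingers": -0.6,"tx": 0.19,"ty": 0,"tz": 0,"ax": 0,"ay": 0,"az": 0},{"fingers": -0.6,"tx": 0.212,"ty": 0,"tz": 0,"ax": 0,"ay": 0,"az": 0}]}}

```text
time_s: 19.82
tcp_pos: [0.4323, -0.2091, 0.0395]
ee_rot: [[-0.003, -1.0, -0.0], [0.0, -0.0, 1.0], [-1.0, 0.003, 0.0]]
wrist_force: [-1.1, 0.4, 0.7]
gripper_width: 0.797
```

>>> {"fn": "play_rows", "kwargs": {"commands": [{"fingers": -0.6,"tx": 0,"ty": 0,"tz": 0,"ax": 0,"ay": 0,"az": 0},{"fingers": -0.3,"tx": 0,"ty": 0,"tz": 0,"ax": 0,"ay": 0,"az": 0},{"fingers": -0.1,"tx": 0,"ty": 0,"tz": 0,"ax": 0,"ay": 0,"az": 0},{"fingers": 1,"tx": 0,"ty": 0,"tz": 0,"ax": 0,"ay": 0,"az": 0},{"fingers": 1,"tx": 0,"ty": 0,"tz": 0,"ax": 0,"ay": 0,"az": 0}]}}

```text
time_s: 20.23
tcp_pos: [0.4338, -0.2095, 0.0434]
ee_rot: [[0.004, -1.0, -0.001], [-0.001, -0.001, 1.0], [-1.0, -0.004, -0.001]]
wrist_force: [-0.5, 1.4, 0.0]
gripper_width: 0.58
```

>>> {"fn": "play_rows", "kwargs": {"commands": [{"fingers": 1,"tx": 0,"ty": 0,"tz": 0,"ax": 0,"ay": 0,"az": 0},{"fingers": 1,"tx": 0,"ty": 0,"tz": 0,"ax": 0,"ay": 0,"az": 0},{"fingers": 1,"tx": 0,"ty": 0,"tz": 0,"ax": 0,"ay": 0,"az": 0},{"fingers": 1,"tx": 0,"ty": 0,"tz": 0,"ax": 0,"ay": 0,"az": 0},{"fingers": 1,"tx": 0,"ty": 0,"tz": 0,"ax": 0,"ay": 0,"az": 0}]}}

```text
time_s: 20.65
tcp_pos: [0.4332, -0.2094, 0.0428]
ee_rot: [[0.002, -1.0, -0.001], [-0.001, -0.001, 1.0], [-1.0, -0.002, -0.001]]
wrist_force: [0.1, 0.7, 6.0]
gripper_width: 0.481
```

>>> {"fn": "play_rows", "kwargs": {"commands": [{"fingers": 1,"tx": -0.02,"ty": 0,"tz": 0,"ax": 0,"ay": 0,"az": 0},{"fingers": 1,"tx": -0.07,"ty": 0,"tz": 0,"ax": 0,"ay": 0,"az": 0},{"fingers": 1,"tx": -0.125,"ty": 0,"tz": 0,"ax": 0,"ay": 0,"az": 0},{"fingers": 1,"tx": -0.18,"ty": 0,"tz": 0,"ax": 0,"ay": 0,"az": 0},{"fingers": 1,"tx": -0.23,"ty": 0,"tz": 0,"ax": 0,"ay": 0,"az": 0}]}}

```text
time_s: 21.07
tcp_pos: [0.432, -0.2093, 0.2166]
ee_rot: [[0.001, -1.0, -0.0], [-0.0, -0.0, 1.0], [-1.0, -0.001, -0.0]]
wrist_force: [0.6, 0.5, -1.0]
gripper_width: 0.485
```

>>> {"fn": "play_rows", "kwargs": {"commands": [{"fingers": 1,"tx": -0.02,"ty": -0.02,"tz": 0.0365,"ax": 0,"ay": 0,"az": 0},{"fingers": 1,"tx": -0.02,"ty": -0.045,"tz": 0.082,"ax": 0,"ay": 0,"az": 0},{"fingers": 1,"tx": -0.02,"ty": -0.07,"tz": 0.1276,"ax": 0,"ay": 0,"az": 0},{"fingers": 1,"tx": -0.02,"ty": -0.095,"tz": 0.173,"ax": 0,"ay": 0,"az": 0},{"fingers": 1,"tx": -0.02,"ty": -0.12,"tz": 0.219,"ax": 0,"ay": 0,"az": 0}]}}

```text
time_s: 21.48
tcp_pos: [0.5224, -0.0434, 0.2294]
ee_rot: [[0.0, -1.0, 0.0], [0.0, 0.0, 1.0], [-1.0, -0.0, 0.0]]
wrist_force: [1.2, -0.5, 0.2]
gripper_width: 0.487
```

>>> {"fn": "play_rows", "kwargs": {"commands": [{"fingers": 1,"tx": 0,"ty": -0.025,"tz": 0.0455,"ax": 0,"ay": 0,"az": 0},{"fingers": 1,"tx": 0,"ty": -0.05,"tz": 0.091,"ax": 0,"ay": 0,"az": 0},{"fingers": 1,"tx": 0,"ty": -0.075,"tz": 0.1365,"ax": 0,"ay": 0,"az": 0},{"fingers": 1,"tx": 0,"ty": -0.1,"tz": 0.182,"ax": 0,"ay": 0,"az": 0},{"fingers": 1,"tx": 0,"ty": -0.12,"tz": 0.219,"ax": 0,"ay": 0,"az": 0}]}}

```text
time_s: 21.9
tcp_pos: [0.613, 0.1217, 0.2286]
ee_rot: [[-0.001, -1.0, -0.001], [0.0, -0.001, 1.0], [-1.0, 0.001, 0.0]]
wrist_force: [0.7, -0.7, -0.8]
gripper_width: 0.486
```

>>> {"fn": "play_rows", "kwargs": {"commands": [{"fingers": 1,"tx": 0,"ty": -0.02,"tz": 0.036,"ax": 0,"ay": 0,"az": 0},{"fingers": 1,"tx": 0,"ty": -0.035,"tz": 0.064,"ax": 0,"ay": 0,"az": 0},{"fingers": 1,"tx": 0,"ty": -0.0415,"tz": 0.074,"ax": 0,"ay": 0,"az": 0},{"fingers": 1,"tx": 0,"ty": -0.0415,"tz": 0.074,"ax": 0,"ay": 0,"az": 0},{"fingers": 1,"tx": 0,"ty": -0.0415,"tz": 0.074,"ax": 0,"ay": 0,"az": 0}]}}

```text
time_s: 22.32
tcp_pos: [0.6429, 0.1744, 0.2284]
ee_rot: [[-0.002, -1.0, -0.0], [-0.001, -0.0, 1.0], [-1.0, 0.002, -0.001]]
wrist_force: [0.2, -0.8, 0.1]
gripper_width: 0.486
```

```bash
python3 -c "
from h import *
p=viewer.capture('scene');q=viewer.capture('wrist')
for i in range(2): viewer.capture('scene')
plan(.6436,.1746,.163)
c=np.zeros((560,800,3),np.uint8)
c[:,:500]=cv2.resize(p['image'][145:285,370:495],None,fx=4,fy=4,interpolation=cv2.INTER_CUBIC);c[:230,500:]=q['image'][100:330,180:480]
cv2.imwrite('pics/c10.png',c[:,:,::-1])"
```

```text
t=22.5 tcp [0.643  0.1734 0.2298] w 0.485 F [ 1.  -0.1 -0.5] dist 0.067
  txyz [ 0.089  -0.0008  0.0016] axyz [-0.0004  0.      0.    ]
```

View pics/c10.png

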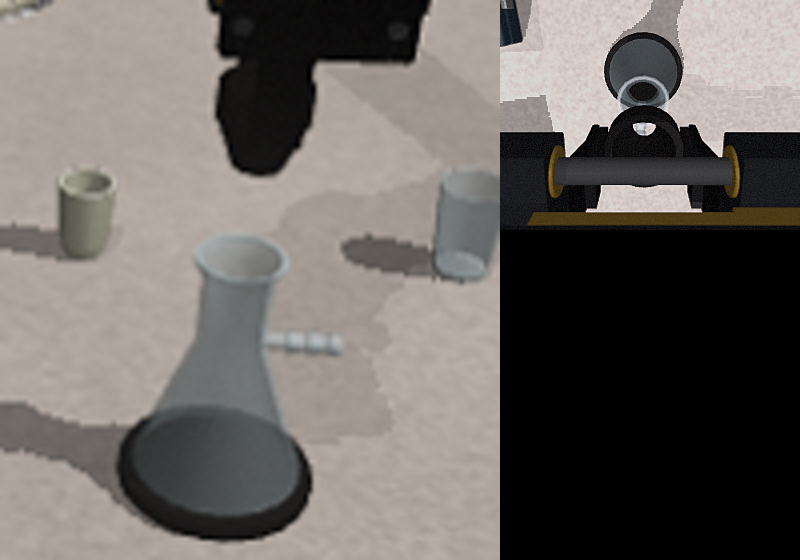

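```bash
python3 -c "
from h import *
p=viewer.capture('scene')
print(at_z(p,(430.5,209.5),.135),at_z(p,(435.6,186.5),.187),at_z(p,(437.0,162),.230))
print(proj(p,[[.6436,.1746,.135],[.643,.174,.187],[.643,.174,.230]]))
t=viewer.capture('top');print(proj(t,[[.6436,.1746,.135]]))
print(r.sense()['tcp_pos'])
for q in spotter.silhouettes('small_flask',p)[:1]: 
  m=q['region'].astype(np.uint8);ys,xs=np.nonzero(m)
  for y in range(ys.min(),ys.min()+14): print(y,xs[ys==y].min(),xs[ys==y].max())"
```

```text
[0.6473412  0.17398994 0.135     ] [0.65139406 0.17699303 0.187     ] [0.63900527 0.17604654 0.23      ]
[[430.61023288 208.44477544]
 [433.37677358 184.1801928 ]
 [436.10525058 162.96898423]]
[[236.45375451 150.35018894]]
[0.64321401 0.17372855 0.22981392]
203 423 432
204 421 435
205 420 436
206 419 438
207 419 439
208 419 440
209 419 440
210 419 440
211 420 440
212 420 440
213 421 439
214 421 439
215 421 438
216 420 437
```

>>> {"fn": "play_rows", "kwargs": {"commands": [{"fingers": 1,"tx": 0.02,"ty": -0.0007,"tz": 0,"ax": 0,"ay": 0,"az": 0},{"fingers": 1,"tx": 0.04,"ty": -0.0007,"tz": 0,"ax": 0,"ay": 0,"az": 0},{"fingers": 1,"tx": 0.06,"ty": -0.0007,"tz": 0,"ax": 0,"ay": 0,"az": 0},{"fingers": 1,"tx": 0.074,"ty": -0.0007,"tz": 0,"ax": 0,"ay": 0,"az": 0},{"fingers": 1,"tx": 0.08,"ty": -0.0007,"tz": 0,"ax": 0,"ay": 0,"az": 0}]}}

```text
time_s: 23.08
tcp_pos: [0.6431, 0.1741, 0.1674]
ee_rot: [[-0.003, -1.0, 0.0], [-0.001, 0.0, 1.0], [-1.0, 0.003, -0.001]]
wrist_force: [0.0, 0.8, -0.5]
gripper_width: 0.481
```

>>> {"fn": "play_rows", "kwargs": {"commands": [{"fingers": 1,"tx": 0.002,"ty": 0,"tz": 0,"ax": 0,"ay": 0,"az": 0},{"fingers": 1,"tx": 0.004,"ty": 0,"tz": 0,"ax": 0,"ay": 0,"az": 0},{"fingers": 1,"tx": 0.005,"ty": 0,"tz": 0,"ax": 0,"ay": 0,"az": 0},{"fingers": 1,"tx": 0.005,"ty": 0,"tz": 0,"ax": 0,"ay": 0,"az": 0},{"fingers": 1,"tx": 0.005,"ty": 0,"tz": 0,"ax": 0,"ay": 0,"az": 0}]}}

```text
time_s: 23.5
tcp_pos: [0.6443, 0.1749, 0.1663]
ee_rot: [[0.001, -1.0, -0.0], [0.0, -0.0, 1.0], [-1.0, -0.001, 0.0]]
wrist_force: [-0.4, -0.6, -0.3]
gripper_width: 0.486
```

```bash
python3 -c "
from h import *
for i in range(4): viewer.capture('scene');plan(.6436,.174,.1595)"
```

```text
t=23.6 tcp [0.6443 0.1749 0.1662] w 0.483 F [-1.   0.2  0.4] dist 0.007
  txyz [ 0.0089  0.0009 -0.0012] axyz [0.0001 0.0001 0.0003]
t=23.6 tcp [0.6442 0.1748 0.1661] w 0.484 F [-0.8  0.  -0.9] dist 0.007
  txyz [ 0.0088  0.0009 -0.0011] axyz [0.0001 0.0001 0.0003]
t=23.6 tcp [0.6442 0.1748 0.166 ] w 0.485 F [-0.3 -0.4 -0.3] dist 0.007
  txyz [ 0.0086  0.0008 -0.0011] axyz [0.0001 0.0001 0.0002]
t=23.7 tcp [0.6441 0.1748 0.1659] w 0.488 F [ 0.1 -0.2  0.2] dist 0.006
  txyz [ 0.0085  0.0007 -0.0011] axyz [0.0001 0.0001 0.0002]
```

>>> {"fn": "play_rows", "kwargs": {"commands": [{"fingers": 1,"tx": 0.0015,"ty": 0,"tz": -0.0006,"ax": 0,"ay": 0,"az": 0},{"fingers": 1,"tx": 0.003,"ty": 0,"tz": -0.0006,"ax": 0,"ay": 0,"az": 0},{"fingers": 1,"tx": 0.0045,"ty": 0,"tz": -0.0006,"ax": 0,"ay": 0,"az": 0},{"fingers": 1,"tx": 0.0055,"ty": 0,"tz": -0.0006,"ax": 0,"ay": 0,"az": 0},{"fingers": 1,"tx": 0.0055,"ty": 0,"tz": -0.0006,"ax": 0,"ay": 0,"az": 0}]}}

```text
time_s: 24.12
tcp_pos: [0.6438, 0.1735, 0.1616]
ee_rot: [[-0.001, -1.0, -0.0], [-0.001, -0.0, 1.0], [-1.0, 0.001, -0.001]]
wrist_force: [-1.5, -4.1, 2.4]
gripper_width: 0.483
```

```bash
python3 -c "
from h import *
for i in range(3): viewer.capture('scene');plan(.6436,.174,.1595)"
```

```text
t=24.2 tcp [0.6438 0.1736 0.1617] w 0.485 F [-1.2 -3.1  3.2] dist 0.002
  txyz [0.0029 0.0002 0.0006] axyz [ 0.     -0.0004 -0.0002]
t=24.2 tcp [0.6438 0.1736 0.1617] w 0.485 F [-0.8 -3.6  3.3] dist 0.002
  txyz [0.0029 0.0002 0.0005] axyz [ 0.     -0.0004 -0.0002]
t=24.3 tcp [0.6438 0.1736 0.1616] w 0.483 F [-1.2 -4.5  3.5] dist 0.002
  txyz [0.0028 0.0002 0.0005] axyz [ 0.     -0.0004 -0.0002]
```

>>> {"fn": "play_rows", "kwargs": {"commands": [{"fingers": 1,"tx": 0,"ty": 0.0005,"tz": -0.001,"ax": 0,"ay": 0,"az": 0},{"fingers": 1,"tx": 0,"ty": 0.0005,"tz": -0.002,"ax": 0,"ay": 0,"az": 0},{"fingers": 1,"tx": 0,"ty": 0.0005,"tz": -0.0025,"ax": 0,"ay": 0,"az": 0},{"fingers": 1,"tx": 0,"ty": 0.0005,"tz": -0.0025,"ax": 0,"ay": 0,"az": 0},{"fingers": 1,"tx": 0,"ty": 0.0005,"tz": -0.0025,"ax": 0,"ay": 0,"az": 0}]}}

```text
time_s: 24.68
tcp_pos: [0.6437, 0.173, 0.161]
ee_rot: [[0.0, -1.0, -0.0], [0.001, -0.0, 1.0], [-1.0, -0.0, 0.001]]
wrist_force: [0.6, 0.2, 0.8]
gripper_width: 0.483
```

```bash
python3 -c "
from h import *
for i in range(3): viewer.capture('scene');plan(.6436,.174,.1595)"
```

```text
t=24.7 tcp [0.6437 0.173  0.161 ] w 0.483 F [-1.  -0.5  0.2] dist 0.002
  txyz [0.002  0.0001 0.0014] axyz [0.0001 0.0002 0.0001]
t=24.8 tcp [0.6437 0.1729 0.161 ] w 0.485 F [ 0.   0.1 -1.7] dist 0.002
  txyz [0.002  0.0001 0.0014] axyz [0.0001 0.0002 0.    ]
t=24.8 tcp [0.6437 0.1729 0.161 ] w 0.484 F [ 1.1  0.2 -0.2] dist 0.002
  txyz [0.002  0.0002 0.0015] axyz [0.0001 0.0002 0.0001]
```

>>> {"fn": "play_rows", "kwargs": {"commands": [{"fingers": 1,"tx": 0.0013,"ty": 0,"tz": -0.0005,"ax": 0,"ay": 0,"az": 0},{"fingers": 1,"tx": 0.0013,"ty": 0,"tz": -0.0005,"ax": 0,"ay": 0,"az": 0},{"fingers": 0,"tx": 0.0013,"ty": 0,"tz": -0.0005,"ax": 0,"ay": 0,"az": 0},{"fingers": -0.1,"tx": 0.0013,"ty": 0,"tz": -0.0005,"ax": 0,"ay": 0,"az": 0},{"fingers": -0.4,"tx": 0.0013,"ty": 0,"tz": -0.0005,"ax": 0,"ay": 0,"az": 0}]}}

```text
time_s: 25.25
tcp_pos: [0.6438, 0.1719, 0.1604]
ee_rot: [[0.0, -1.0, -0.0], [-0.0, -0.0, 1.0], [-1.0, -0.0, -0.0]]
wrist_force: [-0.9, -0.2, 0.6]
gripper_width: 0.564
```

>>> {"fn": "play_rows", "kwargs": {"commands": [{"fingers": -0.6,"tx": 0,"ty": 0,"tz": 0,"ax": 0,"ay": 0,"az": 0},{"fingers": -0.6,"tx": 0,"ty": 0,"tz": 0,"ax": 0,"ay": 0,"az": 0},{"fingers": -0.6,"tx": 0,"ty": 0,"tz": 0,"ax": 0,"ay": 0,"az": 0},{"fingers": -0.6,"tx": -0.02,"ty": 0,"tz": 0,"ax": 0,"ay": 0,"az": 0},{"fingers": -0.6,"tx": -0.05,"ty": 0,"tz": 0,"ax": 0,"ay": 0,"az": 0}]}}

```text
time_s: 25.67
tcp_pos: [0.6422, 0.1714, 0.1954]
ee_rot: [[-0.006, -1.0, 0.0], [-0.002, 0.0, 1.0], [-1.0, 0.006, -0.002]]
wrist_force: [0.7, 0.9, 0.3]
gripper_width: 0.791
```

>>> {"fn": "play_rows", "kwargs": {"commands": [{"fingers": -0.6,"tx": -0.03,"ty": 0,"tz": 0,"ax": 0,"ay": 0,"az": 0},{"fingers": -0.6,"tx": -0.07,"ty": 0,"tz": 0,"ax": 0,"ay": 0,"az": 0},{"fingers": -0.6,"tx": -0.07,"ty": 0,"tz": 0,"ax": 0,"ay": 0,"az": 0},{"fingers": -0.6,"tx": -0.07,"ty": 0,"tz": 0,"ax": 0,"ay": 0,"az": 0},{"fingers": -0.6,"tx": -0.07,"ty": 0,"tz": 0,"ax": 0,"ay": 0,"az": 0}]}}

```text
time_s: 26.08
tcp_pos: [0.6433, 0.172, 0.2501]
ee_rot: [[-0.001, -1.0, 0.0], [0.0, 0.0, 1.0], [-1.0, 0.001, 0.0]]
wrist_force: [0.5, 0.1, -0.2]
gripper_width: 0.796
```

```bash
python3 -c "
from h import *
sc('small_sleeve',(.644,.174),.117,'c11.png',(370,145))
plan(.428,.114,.2)"
```

```text
[431.3, 202.2] [430. 208.] (array([0.64105518, 0.17361621]), np.float64(0.2067025899887085))
[239.8, 147.0] [237. 150.] (array([0.6437647 , 0.17233613]), np.float64(0.7129840850830078))
t=26.3 tcp [0.6433 0.1719 0.2492] w 0.798 F [-1.1 -0.2  0.8] dist 0.228
  txyz [ 0.0662  0.287  -0.0771] axyz [ 0.     -0.0003 -0.0006]
```

View pics/c11.png

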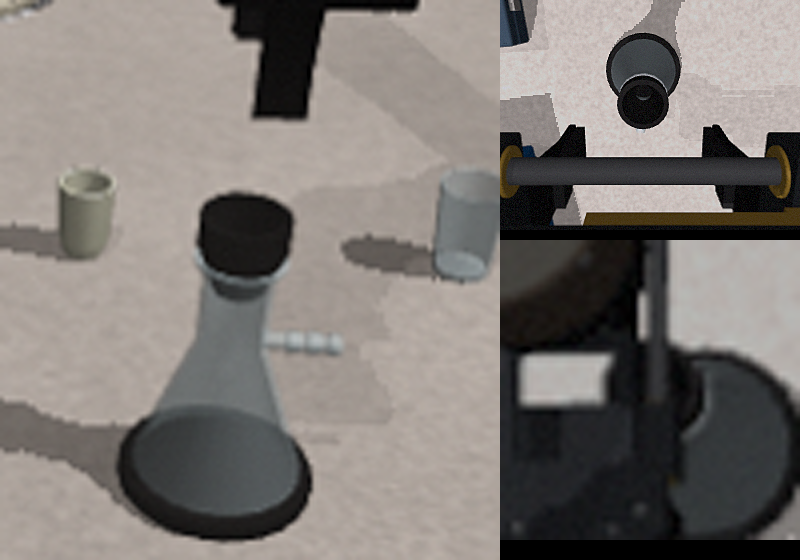

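The small sleeve is seated straight. Next is the small crucible.

>>> {"fn": "play_rows", "kwargs": {"commands": [{"fingers": -0.5,"tx": 0,"ty": 0.04,"tz": -0.011,"ax": 0,"ay": 0,"az": 0},{"fingers": -0.5,"tx": 0,"ty": 0.09,"tz": -0.0245,"ax": 0,"ay": 0,"az": 0},{"fingers": -0.5,"tx": 0,"ty": 0.145,"tz": -0.0395,"ax": 0,"ay": 0,"az": 0},{"fingers": -0.5,"tx": 0,"ty": 0.198,"tz": -0.054,"ax": 0,"ay": 0,"az": 0},{"fingers": -0.5,"tx": 0,"ty": 0.25,"tz": -0.0682,"ax": 0,"ay": 0,"az": 0}]}}

```text
time_s: 26.75
tcp_pos: [0.4542, 0.12, 0.2496]
ee_rot: [[-0.001, -1.0, 0.0], [-0.001, 0.0, 1.0], [-1.0, 0.001, -0.001]]
wrist_force: [-0.5, 0.3, 0.4]
gripper_width: 0.751
```

>>> {"fn": "play_rows", "kwargs": {"commands": [{"fingers": -0.5,"tx": 0.02,"ty": 0.025,"tz": -0.007,"ax": 0,"ay": 0,"az": 0},{"fingers": -0.5,"tx": 0.045,"ty": 0.0375,"tz": -0.0102,"ax": 0,"ay": 0,"az": 0},{"fingers": -0.5,"tx": 0.0653,"ty": 0.0375,"tz": -0.0102,"ax": 0,"ay": 0,"az": 0},{"fingers": -0.5,"tx": 0.0653,"ty": 0.0375,"tz": -0.0102,"ax": 0,"ay": 0,"az": 0},{"fingers": -0.5,"tx": 0.0653,"ty": 0.0375,"tz": -0.0102,"ax": 0,"ay": 0,"az": 0}]}}

```text
time_s: 27.17
tcp_pos: [0.4279, 0.1131, 0.2013]
ee_rot: [[-0.001, -1.0, -0.001], [-0.001, -0.001, 1.0], [-1.0, 0.001, -0.001]]
wrist_force: [-0.0, 1.3, 0.9]
gripper_width: 0.746
```

```bash
python3 -c "
from h import *
for i in range(4): viewer.capture('scene')
s=r.sense();wf('small_crucible',(.428,.113),(*s['tcp_pos'],180))
plan(.428,.113,.053)"
```

```text
small_crucible [0.4278 0.1107] cost 0.032 score 0.71
t=27.5 tcp [0.4286 0.1135 0.202 ] w 0.754 F [0.5 0.6 1.3] dist 0.149
  txyz [ 0.1986  0.001  -0.0008] axyz [0.     0.0002 0.0003]
```

>>> {"fn": "play_rows", "kwargs": {"commands": [{"fingers": -0.5,"tx": 0.05,"ty": 0.0005,"tz": -0.0005,"ax": 0,"ay": 0,"az": 0},{"fingers": -0.5,"tx": 0.1,"ty": 0.0005,"tz": -0.0005,"ax": 0,"ay": 0,"az": 0},{"fingers": -0.5,"tx": 0.15,"ty": 0.0005,"tz": -0.0005,"ax": 0,"ay": 0,"az": 0},{"fingers": -0.5,"tx": 0.185,"ty": 0.0005,"tz": -0.0005,"ax": 0,"ay": 0,"az": 0},{"fingers": -0.5,"tx": 0.197,"ty": 0.0005,"tz": -0.0005,"ax": 0,"ay": 0,"az": 0}]}}

```text
time_s: 27.88
tcp_pos: [0.4257, 0.1115, 0.0503]
ee_rot: [[-0.006, -1.0, 0.001], [-0.004, 0.001, 1.0], [-1.0, 0.006, -0.004]]
wrist_force: [-0.3, -0.6, 0.3]
gripper_width: 0.75
```

>>> {"fn": "play_rows", "kwargs": {"commands": [{"fingers": -0.5,"tx": 0,"ty": 0,"tz": 0,"ax": 0,"ay": 0,"az": 0},{"fingers": -0.2,"tx": 0,"ty": 0,"tz": 0,"ax": 0,"ay": 0,"az": 0},{"fingers": 0,"tx": 0,"ty": 0,"tz": 0,"ax": 0,"ay": 0,"az": 0},{"fingers": 0.1,"tx": 0,"ty": 0,"tz": 0,"ax": 0,"ay": 0,"az": 0},{"fingers": 1,"tx": 0,"ty": 0,"tz": 0,"ax": 0,"ay": 0,"az": 0}]}}

```text
time_s: 28.3
tcp_pos: [0.4284, 0.1133, 0.0549]
ee_rot: [[0.002, -1.0, -0.0], [0.002, -0.0, 1.0], [-1.0, -0.002, 0.002]]
wrist_force: [0.6, -0.2, -1.0]
gripper_width: 0.531
```

>>> {"fn": "play_rows", "kwargs": {"commands": [{"fingers": 1,"tx": 0,"ty": 0,"tz": 0,"ax": 0,"ay": 0,"az": 0},{"fingers": 1,"tx": 0,"ty": 0,"tz": 0,"ax": 0,"ay": 0,"az": 0},{"fingers": 1,"tx": 0,"ty": 0,"tz": 0,"ax": 0,"ay": 0,"az": 0},{"fingers": 1,"tx": 0,"ty": 0,"tz": 0,"ax": 0,"ay": 0,"az": 0},{"fingers": 1,"tx": 0,"ty": 0,"tz": 0,"ax": 0,"ay": 0,"az": 0}]}}

```text
time_s: 28.72
tcp_pos: [0.4281, 0.1131, 0.0543]
ee_rot: [[0.001, -1.0, -0.001], [0.0, -0.001, 1.0], [-1.0, -0.001, 0.0]]
wrist_force: [-0.8, -0.5, 5.5]
gripper_width: 0.382
```

>>> {"fn": "play_rows", "kwargs": {"commands": [{"fingers": 1,"tx": -0.01,"ty": 0,"tz": 0,"ax": 0,"ay": 0,"az": 0},{"fingers": 1,"tx": -0.05,"ty": 0,"tz": 0,"ax": 0,"ay": 0,"az": 0},{"fingers": 1,"tx": -0.1,"ty": 0,"tz": 0,"ax": 0,"ay": 0,"az": 0},{"fingers": 1,"tx": -0.155,"ty": 0,"tz": 0,"ax": 0,"ay": 0,"az": 0},{"fingers": 1,"tx": -0.21,"ty": 0,"tz": 0,"ax": 0,"ay": 0,"az": 0}]}}

```text
time_s: 29.13
tcp_pos: [0.4267, 0.1123, 0.2129]
ee_rot: [[-0.002, -1.0, -0.0], [-0.001, -0.0, 1.0], [-1.0, 0.002, -0.001]]
wrist_force: [1.3, 1.3, -1.0]
gripper_width: 0.383
```

>>> {"fn": "play_rows", "kwargs": {"commands": [{"fingers": 1,"tx": -0.03,"ty": -0.03,"tz": 0.0083,"ax": 0,"ay": 0,"az": 0},{"fingers": 1,"tx": -0.05,"ty": -0.075,"tz": 0.0207,"ax": 0,"ay": 0,"az": 0},{"fingers": 1,"tx": -0.05,"ty": -0.125,"tz": 0.0344,"ax": 0,"ay": 0,"az": 0},{"fingers": 1,"tx": -0.05,"ty": -0.175,"tz": 0.0482,"ax": 0,"ay": 0,"az": 0},{"fingers": 1,"tx": -0.05,"ty": -0.225,"tz": 0.062,"ax": 0,"ay": 0,"az": 0}]}}

```text
time_s: 29.55
tcp_pos: [0.5975, 0.1596, 0.2492]
ee_rot: [[-0.0, -1.0, -0.0], [0.001, -0.0, 1.0], [-1.0, 0.0, 0.001]]
wrist_force: [0.2, 0.2, 0.6]
gripper_width: 0.38
```

>>> {"fn": "play_rows", "kwargs": {"commands": [{"fingers": 1,"tx": 0,"ty": -0.035,"tz": 0.0097,"ax": 0,"ay": 0,"az": 0},{"fingers": 1,"tx": 0,"ty": -0.056,"tz": 0.0155,"ax": 0,"ay": 0,"az": 0},{"fingers": 1,"tx": 0,"ty": -0.063,"tz": 0.0173,"ax": 0,"ay": 0,"az": 0},{"fingers": 1,"tx": 0,"ty": -0.063,"tz": 0.0173,"ax": 0,"ay": 0,"az": 0},{"fingers": 1,"tx": 0,"ty": -0.063,"tz": 0.0173,"ax": 0,"ay": 0,"az": 0}]}}

```text
time_s: 29.97
tcp_pos: [0.6427, 0.1721, 0.2483]
ee_rot: [[-0.002, -1.0, -0.0], [-0.0, -0.0, 1.0], [-1.0, 0.002, -0.0]]
wrist_force: [-0.4, 0.4, 0.1]
gripper_width: 0.38
```

```bash
python3 -c "
from h import *
p=viewer.capture('scene');q=viewer.capture('wrist')
for i in range(3): viewer.capture('scene')
plan(.644,.172,.179)
c=np.zeros((560,800,3),np.uint8)
c[:,:500]=cv2.resize(p['image'][120:260,370:495],None,fx=4,fy=4,interpolation=cv2.INTER_CUBIC);c[:230,500:]=q['image'][100:330,180:480]
cv2.imwrite('pics/c12.png',c[:,:,::-1])"
```

```text
t=30.2 tcp [0.6428 0.1722 0.2495] w 0.383 F [ 0.4  0.1 -0.7] dist 0.071
  txyz [ 0.094  -0.0015 -0.0004] axyz [0.0002 0.0002 0.0002]
```

View pics/c12.png

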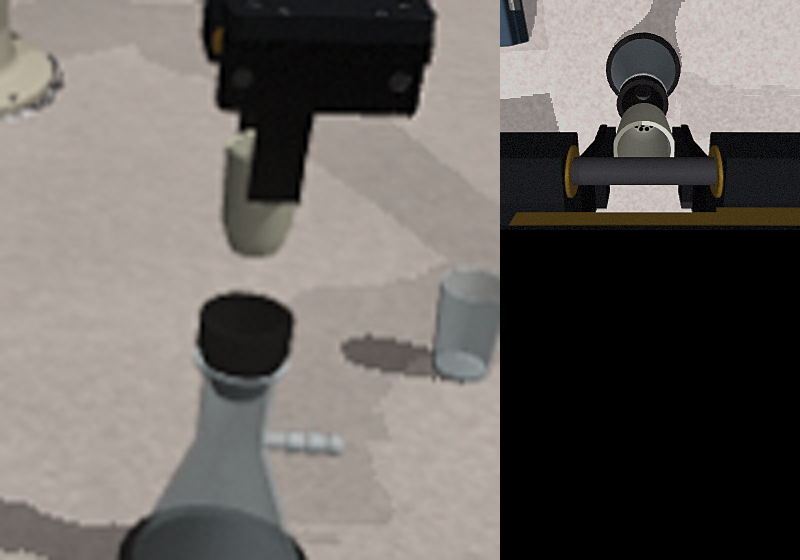

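```bash
python3 -c "
from h import *
p=viewer.capture('scene')
print(at_z(p,(434.6,181),.197),at_z(p,(431.5,199.5),.158))
for n in ['small_sleeve','small_crucible']:
  for q in spotter.silhouettes(n,p)[:1]:
    m=q['region'];ys,xs=np.nonzero(m);print(n,q['uv'])
    for y in range(ys.min(),ys.max()+1,2): print(y,xs[ys==y].min(),xs[ys==y].max(),end='; ')
t=viewer.capture('top')
"
```

```text
[0.64916127 0.17435064 0.197     ] [0.64910839 0.17312091 0.158     ]
small_sleeve [430.0, 203.0]
193 424 435; 195 422 438; 197 421 441; 199 420 442; 201 420 442; 203 420 442; 205 420 441; 207 421 441; 209 422 440; 211 423 439; 213 427 436; small_crucible [434.4, 173.2]
153 429 432; 155 427 432; 157 427 432; 159 427 432; 161 427 432; 163 427 432; 165 426 432; 167 426 432; 169 425 433; 171 425 441; 173 425 442; 175 425 442; 177 426 441; 179 427 440; 181 428 439; 183 430 437;
```

>>> {"fn": "play_rows", "kwargs": {"commands": [{"fingers": 1,"tx": 0.02,"ty": -0.001,"tz": -0.0008,"ax": 0,"ay": 0,"az": 0},{"fingers": 1,"tx": 0.04,"ty": -0.001,"tz": -0.0008,"ax": 0,"ay": 0,"az": 0},{"fingers": 1,"tx": 0.06,"ty": -0.001,"tz": -0.0008,"ax": 0,"ay": 0,"az": 0},{"fingers": 1,"tx": 0.075,"ty": -0.001,"tz": -0.0008,"ax": 0,"ay": 0,"az": 0},{"fingers": 1,"tx": 0.08,"ty": -0.001,"tz": -0.0008,"ax": 0,"ay": 0,"az": 0}]}}

```text
time_s: 30.83
tcp_pos: [0.6434, 0.1715, 0.1864]
ee_rot: [[-0.004, -1.0, -0.0], [-0.001, -0.0, 1.0], [-1.0, 0.004, -0.001]]
wrist_force: [-0.2, -0.7, -0.8]
gripper_width: 0.379
```

>>> {"fn": "play_rows", "kwargs": {"commands": [{"fingers": 1,"tx": 0.002,"ty": 0,"tz": 0,"ax": 0,"ay": 0,"az": 0},{"fingers": 1,"tx": 0.004,"ty": 0,"tz": 0,"ax": 0,"ay": 0,"az": 0},{"fingers": 1,"tx": 0.006,"ty": 0,"tz": 0,"ax": 0,"ay": 0,"az": 0},{"fingers": 1,"tx": 0.006,"ty": 0,"tz": 0,"ax": 0,"ay": 0,"az": 0},{"fingers": 1,"tx": 0.006,"ty": 0,"tz": 0,"ax": 0,"ay": 0,"az": 0}]}}

```text
time_s: 31.25
tcp_pos: [0.6446, 0.1719, 0.1848]
ee_rot: [[0.001, -1.0, -0.0], [0.0, -0.0, 1.0], [-1.0, -0.001, 0.0]]
wrist_force: [-0.1, 0.2, 0.3]
gripper_width: 0.382
```

```bash
python3 -c "
from h import *
for i in range(4): viewer.capture('scene');plan(.644,.172,.179)"
```

```text
t=31.3 tcp [0.6446 0.1719 0.1848] w 0.38 F [0.4 0.4 0.5] dist 0.006
  txyz [0.0077 0.0008 0.0002] axyz [0.0001 0.0001 0.0003]
t=31.4 tcp [0.6446 0.1719 0.1847] w 0.384 F [-0.3 -0.8 -0.4] dist 0.006
  txyz [0.0076 0.0008 0.0002] axyz [0.0001 0.0001 0.0003]
t=31.4 tcp [0.6446 0.1718 0.1847] w 0.381 F [ 0.1  0.2 -0.4] dist 0.006
  txyz [0.0075 0.0008 0.0002] axyz [0.0001 0.0001 0.0003]
t=31.4 tcp [0.6445 0.1718 0.1846] w 0.381 F [ 0.8  0.5 -0.5] dist 0.006
  txyz [0.0074 0.0007 0.0003] axyz [0.0001 0.0001 0.0002]
```

>>> {"fn": "play_rows", "kwargs": {"commands": [{"fingers": 1,"tx": 0.0015,"ty": 0.0005,"tz": 0,"ax": 0,"ay": 0,"az": 0},{"fingers": 1,"tx": 0.003,"ty": 0.0005,"tz": 0,"ax": 0,"ay": 0,"az": 0},{"fingers": 1,"tx": 0.0045,"ty": 0.0005,"tz": 0,"ax": 0,"ay": 0,"az": 0},{"fingers": 1,"tx": 0.0045,"ty": 0.0005,"tz": 0,"ax": 0,"ay": 0,"az": 0},{"fingers": 1,"tx": 0.0045,"ty": 0.0005,"tz": 0,"ax": 0,"ay": 0,"az": 0}]}}

```text
time_s: 31.87
tcp_pos: [0.6439, 0.172, 0.1809]
ee_rot: [[-0.0, -1.0, -0.0], [0.0, -0.0, 1.0], [-1.0, 0.0, 0.0]]
wrist_force: [-1.8, 0.7, 1.1]
gripper_width: 0.382
```

```bash
python3 -c "
from h import *
for i in range(3): viewer.capture('scene');plan(.644,.172,.179)"
```

```text
t=31.9 tcp [0.6439 0.172  0.1809] w 0.383 F [-0.8  1.3  1.5] dist 0.002
  txyz [ 0.0025 -0.0002  0.    ] axyz [ 0.0001  0.0001 -0.    ]
t=32.0 tcp [0.6438 0.172  0.1808] w 0.374 F [-1.7  2.   1.4] dist 0.002
  txyz [ 0.0025 -0.0002  0.    ] axyz [ 0.0001  0.0001 -0.0001]
t=32.0 tcp [0.6439 0.172  0.1809] w 0.382 F [-1.7  1.4  0.2] dist 0.002
  txyz [ 0.0025 -0.0002  0.    ] axyz [ 0.0001  0.0001 -0.    ]
```

>>> {"fn": "play_rows", "kwargs": {"commands": [{"fingers": 1,"tx": 0,"ty": 0.0006,"tz": 0.0008,"ax": 0,"ay": 0,"az": 0},{"fingers": 1,"tx": 0.0013,"ty": 0.0006,"tz": 0.0008,"ax": 0,"ay": 0,"az": 0},{"fingers": 1,"tx": 0.0013,"ty": 0.0006,"tz": 0.0008,"ax": 0,"ay": 0,"az": 0},{"fingers": 0.2,"tx": 0.0013,"ty": 0.0006,"tz": 0.0008,"ax": 0,"ay": 0,"az": 0},{"fingers": 0.1,"tx": 0.0013,"ty": 0.0006,"tz": 0.0008,"ax": 0,"ay": 0,"az": 0}]}}

```text
time_s: 32.43
tcp_pos: [0.6437, 0.1721, 0.1797]
ee_rot: [[0.0, -1.0, -0.0], [-0.0, -0.0, 1.0], [-1.0, -0.0, -0.0]]
wrist_force: [1.3, -0.8, -0.1]
gripper_width: 0.423
```

>>> {"fn": "play_rows", "kwargs": {"commands": [{"fingers": -0.1,"tx": 0,"ty": 0,"tz": 0,"ax": 0,"ay": 0,"az": 0},{"fingers": -0.5,"tx": 0,"ty": 0,"tz": 0,"ax": 0,"ay": 0,"az": 0},{"fingers": -0.5,"tx": 0,"ty": 0,"tz": 0,"ax": 0,"ay": 0,"az": 0},{"fingers": -0.5,"tx": 0,"ty": 0,"tz": 0,"ax": 0,"ay": 0,"az": 0},{"fingers": -0.5,"tx": -0.02,"ty": 0,"tz": 0,"ax": 0,"ay": 0,"az": 0}]}}

```text
time_s: 32.85
tcp_pos: [0.6418, 0.1717, 0.1915]
ee_rot: [[-0.007, -1.0, 0.001], [-0.002, 0.001, 1.0], [-1.0, 0.007, -0.002]]
wrist_force: [0.0, 0.6, -0.9]
gripper_width: 0.709
```

>>> {"fn": "play_rows", "kwargs": {"commands": [{"fingers": -0.5,"tx": -0.03,"ty": 0,"tz": 0,"ax": 0,"ay": 0,"az": 0},{"fingers": -0.5,"tx": -0.07,"ty": 0,"tz": 0,"ax": 0,"ay": 0,"az": 0},{"fingers": -0.5,"tx": -0.11,"ty": 0,"tz": 0,"ax": 0,"ay": 0,"az": 0},{"fingers": -0.5,"tx": -0.13,"ty": 0,"tz": 0,"ax": 0,"ay": 0,"az": 0},{"fingers": -0.5,"tx": -0.13,"ty": 0,"tz": 0,"ax": 0,"ay": 0,"az": 0}]}}

```text
time_s: 33.27
tcp_pos: [0.6454, 0.1727, 0.2978]
ee_rot: [[0.009, -1.0, -0.001], [0.003, -0.001, 1.0], [-1.0, -0.009, 0.003]]
wrist_force: [0.5, 0.3, 0.1]
gripper_width: 0.75
```

```bash
python3 -c "
from h import *
sc('small_crucible',(.644,.173),.125,'c13.png',(370,130))
plan(.644,.172,.28)
p=viewer.capture('scene')
c=np.zeros((560,800,3),np.uint8);c=cv2.resize(p['image'][130:290,140:515],(800,341),interpolation=cv2.INTER_CUBIC);cv2.imwrite('pics/c14.png',c[:,:,::-1])"
```

```text
[433.7, 196.6] [430. 204.] (array([0.62190369, 0.17636597]), np.float64(0.47127455472946167))
t=33.5 tcp [0.6429 0.1721 0.2904] w 0.751 F [ 0.2  0.8 -0. ] dist 0.01
  txyz [ 0.0138 -0.0015 -0.0002] axyz [ 0.     -0.0004 -0.001 ]
```

View pics/c13.png

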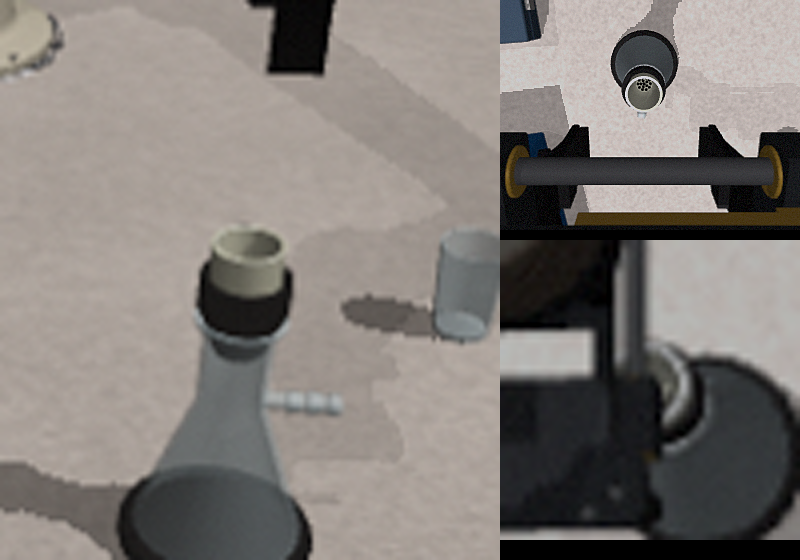

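View pics/c14.png

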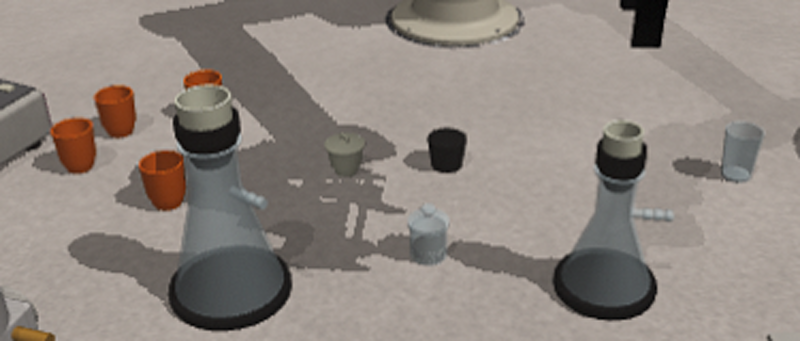

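Both stacks are complete and upright, the bystanders are where they were, and the gripper is clear. Handing in.

```bash
python3 -c "
from h import *
plan(.644,.172,.28);print(job.finish_job())"
```

```text
t=33.6 tcp [0.643  0.1721 0.2905] w 0.748 F [ 0.6 -0.4  0.5] dist 0.011
  txyz [ 0.014  -0.0014 -0.0002] axyz [ 0.     -0.0004 -0.001 ]
the job is handed in; nothing more can be done
None
```

I put both sleeves in their flasks and stood both pierced crucibles in their sleeves, large with large and small with small. I handed the job in at 33.6 s; no verdict was reported.

- **Placing:** each part was lowered until about 1–2 mm above its seat or lightly touching, then let go. Wrist readings stayed at or below about 6 N throughout, so nothing was pressed tight. Both sleeves touched the +y side of the neck on the way down (about 4 N), and I moved them 1–2 mm before releasing.
- **Last check:** the final pictures show both stacks upright and centred, the small crucible's rim at about its stated height above the collar, and the gripper open and well clear. The stopper, covered crucible, weighing bottle and beaker look unmoved, but I judged that by eye and did not measure it.
- **Checks that disagreed:**
  - Wrist-camera positions ran about 2–4 mm towards −y of the fixed cameras.
  - The silhouette fits of seated parts were poor because neighbouring parts or the gripper hid them (the last gave x = 0.622 m against 0.644 m expected). For the final state I relied on the pictures and the arm's position at release.

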